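# Blow the clay dust out of plaster moulds

## Task

With the air valve shut, stand every plaster mould flat in a bay of the sliding carrier. With the carrier at its front stop, clear of the nozzle, turn the red valve lever fully open, then slide the carrier to bring the moulds one after another under the air nozzle, from the lightest clay to the darkest (white, ochre, red, black; some may be missing), holding each still for about a second with the middle of its cavity right under the tip. Only after the last one shut the valve fully, and leave the carrier back at its front stop with all the moulds seated in it; do not knock the nozzle, and leave the mug, brush and cup where they are.

Things in the scene. Friction and masses are not known exactly. Their poses are not given: they have to be found in the camera images.
- mould_white: small plaster press mould with white clay left in its cavity: cream block 84 (its x) x 58 (its y) x 55 mm tall, about 0.22 kg, with an open cavity 56 x 34 mm in the middle of the top (rims 14 mm at the ends, 12 mm at the sides; clay 15 mm down); origin at the centre of its underside, z up. May be absent (None). Starts upright on the table, right of the robot
- mould_ochre: small plaster press mould with ochre-yellow clay left in its cavity: cream block 84 (its x) x 58 (its y) x 55 mm tall, about 0.22 kg, with an open cavity 56 x 34 mm in the middle of the top (rims 14 mm at the ends, 12 mm at the sides; clay 15 mm down); origin at the centre of its underside, z up. May be absent (None). Starts upright on the table, right of the robot
- mould_red: small plaster press mould with brick-red clay left in its cavity: cream block 84 (its x) x 58 (its y) x 55 mm tall, about 0.22 kg, with an open cavity 56 x 34 mm in the middle of the top (rims 14 mm at the ends, 12 mm at the sides; clay 15 mm down); origin at the centre of its underside, z up. May be absent (None). Starts upright on the table, right of the robot
- mould_black: small plaster press mould with black clay left in its cavity: cream block 84 (its x) x 58 (its y) x 55 mm tall, about 0.22 kg, with an open cavity 56 x 34 mm in the middle of the top (rims 14 mm at the ends, 12 mm at the sides; clay 15 mm down); origin at the centre of its underside, z up. May be absent (None). Starts upright on the table, right of the robot
- station: grey bed (440 x 260 x 12 mm) of the dust-off station, to the robot's left. Its x axis is the direction of the saddle slide (away from the robot), its y axis that of the carrier slide (to the robot's left); origin on the table under the carrier's centre when both slides read 0
- saddle (a joint): saddle slide along the station's x, in m: 0 at the front stop (nearest the robot) to 0.20. Stays where it is left; about 2 N of friction. With it at 0 all bays are clear of the nozzle (back bays 80 mm short of it)
- carrier (a joint): carrier slide along the station's y, carried by the saddle, in m: -0.065 to 0.065, 0 in the middle. Stays where it is left; about 2 N of friction
- carrier_grip (a point): top centre, 104 mm above the table, of the carrier's black upright grip block, 24 x 24 mm and 60 mm tall, standing 135 mm in front (-x) of the centre of the aluminium carrier plate (210 x 190 mm, its top 44 mm above the table). Pinch it from above to draw the carrier about on both slides
- bay1 (a point): centre of the floor of the front right (nearer the robot, robot's right) bay of the carrier (44 mm above the table), axes along the slides. Four equal bays, 104 mm apart along x and 96 mm along y, each a pocket 92 (x) x 66 (y) mm framed by a blue rib 5 mm thick and 12 mm high, for one mould with its long side along x, either way round
- bay2 (a point): centre of the floor of the front left bay of the carrier (44 mm above the table), axes along the slides. Four equal bays, 104 mm apart along x and 96 mm along y, each a pocket 92 (x) x 66 (y) mm framed by a blue rib 5 mm thick and 12 mm high, for one mould with its long side along x, either way round
- bay3 (a point): centre of the floor of the back right bay of the carrier (44 mm above the table), axes along the slides. Four equal bays, 104 mm apart along x and 96 mm along y, each a pocket 92 (x) x 66 (y) mm framed by a blue rib 5 mm thick and 12 mm high, for one mould with its long side along x, either way round
- bay4 (a point): centre of the floor of the back left bay of the carrier (44 mm above the table), axes along the slides. Four equal bays, 104 mm apart along x and 96 mm along y, each a pocket 92 (x) x 66 (y) mm framed by a blue rib 5 mm thick and 12 mm high, for one mould with its long side along x, either way round
- nozzle: steel post on the bed's left side with a steel tube (18 mm thick, axis 175 mm above the table) along the station's y, reaching over the carrier to a brass air nozzle pointing down; does not move on the station. Origin is the station's origin
- nozzle_tip (a point): tip of the brass air nozzle, 125 mm above the table, 26 mm above the rims of moulds standing in the bays; the nozzle is 20 mm across
- lever (a joint): quarter-turn air valve, in rad: 0 shut (red lever across the copper pipe, pointing to the valve's -y, robot's right), 1.571 open (lever in line over the pipe, pointing to the valve's -x, towards the robot); turns clockwise seen from above to open, and has stops at both ends. Stays where it is left; about 0.12 N m of friction
- lever_hinge (a point): point on the lever's vertical turning axis, at the lever's mid height, 90 mm above the table; axes are those of the fixed valve body (its copper pipe along x, 145 mm long and 22 mm thick, axis 36 mm above the table; brass body 50 x 34 mm, up to 54 mm high)
- lever_tip (a point): free end of the red lever (16 mm wide, 12 mm thick, underside 84 mm above the table), 90 mm from the turning axis
- mug: bystander: blue mug, 76 mm across, 85 mm tall, beyond the moulds; origin under its centre
- brush: bystander: brush 140 mm long, lying beyond the moulds; origin at its middle, x along it
- square_cup: bystander: terracotta square cup, 80 x 80 x 75 mm; origin under its centre
Not all that is in view belongs to the job. What is shaped like the part that bears lever but green is not meant.

How it is judged:
On the way, in this order (a step that is already met when the one before it is completed fails the run):
1. every mould stands flat in a bay of the carrier, with the air valve still shut ((distance between mould_white and bay1 below 0.012 m or distance between mould_white and bay2 below 0.012 m or distance between mould_white and bay3 below 0.012 m or distance between mould_white and bay4 below 0.012 m) and angle between each of mould_white, mould_ochre, mould_red, mould_black's own z axis and vertical below 0.08 rad and (distance between mould_ochre and bay1 below 0.012 m or distance between mould_ochre and bay2 below 0.012 m or distance between mould_ochre and bay3 below 0.012 m or distance between mould_ochre and bay4 below 0.012 m) and (distance between mould_red and bay1 below 0.012 m or distance between mould_red and bay2 below 0.012 m or distance between mould_red and bay3 below 0.012 m or distance between mould_red and bay4 below 0.012 m) and (distance between mould_black and bay1 below 0.012 m or distance between mould_black and bay2 below 0.012 m or distance between mould_black and bay3 below 0.012 m or distance between mould_black and bay4 below 0.012 m) and value of joint lever below 0.12 rad), for 0.2 s.
2. the valve is turned fully open with the carrier at its front stop (saddle within 30 mm of it), clear of the nozzle (value of joint lever above 1.45 rad and value of joint saddle below 0.03 m), for 0.1 s.
3. the mould with white clay, if there is one, stands in its bay with the middle of its cavity within 10 mm of under the nozzle, still, for 0.5 s (horizontal distance between mould_white and nozzle_tip below 0.01 m and linear speed of mould_white below 0.02 m/s and (distance between mould_white and bay1 below 0.012 m or distance between mould_white and bay2 below 0.012 m or distance between mould_white and bay3 below 0.012 m or distance between mould_white and bay4 below 0.012 m) and angle between mould_white's own z axis and vertical below 0.08 rad), for 0.5 s.
4. the mould with ochre clay, if there is one, stands in its bay with the middle of its cavity within 10 mm of under the nozzle, still, for 0.5 s (horizontal distance between mould_ochre and nozzle_tip below 0.01 m and linear speed of mould_ochre below 0.02 m/s and (distance between mould_ochre and bay1 below 0.012 m or distance between mould_ochre and bay2 below 0.012 m or distance between mould_ochre and bay3 below 0.012 m or distance between mould_ochre and bay4 below 0.012 m) and angle between mould_ochre's own z axis and vertical below 0.08 rad), for 0.5 s.
5. the mould with red clay, if there is one, stands in its bay with the middle of its cavity within 10 mm of under the nozzle, still, for 0.5 s (horizontal distance between mould_red and nozzle_tip below 0.01 m and linear speed of mould_red below 0.02 m/s and (distance between mould_red and bay1 below 0.012 m or distance between mould_red and bay2 below 0.012 m or distance between mould_red and bay3 below 0.012 m or distance between mould_red and bay4 below 0.012 m) and angle between mould_red's own z axis and vertical below 0.08 rad), for 0.5 s.
6. the mould with black clay, if there is one, stands in its bay with the middle of its cavity within 10 mm of under the nozzle, still, for 0.5 s (horizontal distance between mould_black and nozzle_tip below 0.01 m and linear speed of mould_black below 0.02 m/s and (distance between mould_black and bay1 below 0.012 m or distance between mould_black and bay2 below 0.012 m or distance between mould_black and bay3 below 0.012 m or distance between mould_black and bay4 below 0.012 m) and angle between mould_black's own z axis and vertical below 0.08 rad), for 0.5 s.
7. only then is the valve shut again (value of joint lever below 0.12 rad), for 0.1 s.
At the end, for the whole second after the job is handed in: every mould stands flat in a bay of the carrier (within 12 mm of the bay's centre), at rest; the valve is shut (within 0.12 rad of its stop) and the saddle is within 12 mm of its front stop (all of step 1 and value of joint saddle below 0.012 m and linear speed of each of mould_white, mould_ochre, mould_red, mould_black below 0.02 m/s); the robot touches nothing.
It fails at once if the mug, the brush or the cup is moved by more than 30 mm (distance of any of mug, brush, square_cup from where it was at the start of the episode above 0.03 m).
It fails at once if the nozzle or its post is knocked with more than 15 N (contact force between nozzle and anything else above 15 N).
Of mould_white, mould_ochre, mould_red, mould_black only 2 to 4 are there at a start; the rules pass over those that are not, and their reading is None.
At some moment in a run one of mould_white, mould_ochre, mould_red, mould_black may be knocked a few centimetres aside while the robot is not near it.
Once in a run the grip may slacken for a moment while it holds something.
It also fails if it takes over 210 s, if anything falls off the work surface, if the arm or the gripper's body presses on something with over 40 N, if the wrist force passes 120 N, or if a joint passes its speed limit or range.

## Robot

A 6-joint arm with a two-finger parallel gripper is mounted at the origin on the work surface. World frame = base frame: x ahead of the robot, y to its left, z up, the work surface at z = 0. Lengths are in m, angles in rad, forces in N, time in s.
With the tool pointing down it reaches from about 0.3 to 0.875 m from the base axis. Payload 6.4 kg.
Tool frame: the origin (TCP) lies midway between the tips of the shut fingers; the grasp point (between the pads) lies 19 mm behind it; z points along the fingers, y is the line along which they close (so a half turn about z gives the same grasp; the last joint's range is limited). The gripper opens to 85 mm and grips with 20 to 120 N. Pads are 22 mm wide; open, the fingers measure 114 mm over their backs; the gripper's body (76 mm by 85 mm) begins 54 mm behind the grasp point. The pads swing forward as they close: fully open they stand 13 mm farther back than shut.
Start: joints at [1.067, 0.181, 1.607, -0, 1.354, -0.206], TCP at [0.169, 0.55, 0.231] pointing down, gripper open.
Joint ranges: [-2.99, 2.99], [-0.89, 2.07], [0.3, 2.58], [-1.14, 4.28], [0, 2.63], [-3.12, 3.12]. Speed limits (rad/s): [2.57, 2.57, 3.01, 3.14, 3.14, 3.14].

## Interface

Orientations are given as a unit quaternion [w, x, y, z].
In Python, from bench import ctrl, vision, workorder gives the robot as it stands. The module is installed in compiled form; this text tells all that it offers.
- The arm moves only by the tool servo_tool, never from a script. Its argument "steps" is a list of rows, each an object of numbers: "dx", "dy", "dz": the shift along the world's x, y, z as a fraction of full scale; "wx", "wy", "wz": the turn, a rotation vector about the world's x, y, z as a fraction of full scale. A call has exactly 5 rows; each row is the pose to reach, as a shift and turn from the pose commanded when the call began, turning the shorter way round; what a row does not reach only later rows make up. Full scale, the value 1, is 100 mm for a shift and pi rad for a turn. A row lasts 1/12 s, in which the tool goes at most 41.7 mm and 7.16 degrees, less where a joint would pass 70% of its speed; a pose out of reach is approached as far as the arm can. A call with a number of a shift or a turn outside -1 to 1 is refused whole. A call with a gripper value outside its range is refused whole. "jaw" is the opening, from 0 (shut) to 1 (fully open), set as the call begins (left out, the last holds). The fingers move at their own pace and stop on an object; the grip force is fixed at half the most. Time passes only in rows, so rows that repeat a pose let the fingers close, or fill a call up. It gives the time, the measured TCP pose, the force, the opening and the grip force at its end, in the units of the state.
- ctrl.get_obs(): the state, without advancing time (a new reading comes with each control period).
- vision.camera(name): name is "scene" or "side" or "wrist"; returns a dict with "frame" (420x560x3 uint8, red, green, blue), "vfov" (degrees; the focal length in pixels is half the picture's height over the tangent of half this angle, whatever the lens; pixels are square), "cx", "cy" (the principal point, pixels), "camera_from_world" (4x4, takes a point from world to camera coordinates). Camera axes: x right, y up, looking along -z (the intrinsics and any distortion apply to the point x, -y, -z); pixel columns grow to the right and rows downward; lengths in m; the calibration is good to about 2 mm. A picture is of the moment at which its call begins. There is no depth.
- workorder.hand_in(): hands the job in; it is judged then, once.
The state is a dict: "time_s": time; "q": joint angles; "dq": joint speeds; "joint_efforts": joint torques, N m; "eef_pos": TCP position; "eef_rot": TCP orientation; "wrist_force": force on the tool from outside, world axes, zero at the start; "torque": the same for the moment, N m; "opening": opening from 0.0 (shut) to 1.0 (fully open); "grasp_force": force on a finger pad.
Only numpy, scipy, OpenCV 4.12 (cv2) and the standard library are available. Lean on these libraries where they do the work, as an engineer would, in place of code of your own. Each camera call takes 0.05 s, during which the arm holds its last target. There are 200 camera calls.

## Working session

There is one attempt and no reset: what is moved stays moved. The work goes in short steps, Python scripts to look and compute and a tool call to move; the robot and the scene stay as the last step left them, time stands still between calls to the robot, and variables do not carry over. Pictures are saved under pics/ and viewed, at most 14 in all, crops included, and the job is handed in when it is done.

Besides the shell and the picture viewer there is one more tool, called after "Call:" as name(argument=value, ...) on one line, values as JSON. servo_tool: Moves the arm, as the interface text tells. Its arguments: {"type":"object","properties":{"steps":{"type":"array","items":{"type":"object","properties":{"dx":{"type":"number"},"dy":{"type":"number"},"dz":{"type":"number"},"wx":{"type":"number"},"wy":{"type":"number"},"wz":{"type":"number"}}}},"jaw":{"type":"number"}},"required":["steps"]}

```bash
mkdir -p pics; python3 - <<'E'
from bench import ctrl, vision
import cv2,json,numpy as np
for n in ("scene","side","wrist"):
    c=vision.camera(n); cv2.imwrite(f"pics/{n}0.png",c["frame"][...,::-1]); print(n,{k:(np.round(v,4).tolist() if k=="camera_from_world" else v) for k,v in c.items() if k!="frame"})
print(ctrl.get_obs())
E
```

```text
scene {'vfov': 44.48045356514339, 'cx': 279.3249468749547, 'cy': 211.8442021926834, 'camera_from_world': [[-0.7441, 0.6681, 0.0002, 0.428], [-0.4004, -0.4462, 0.8004, 0.08], [0.5348, 0.5955, 0.5995, -1.5261], [0.0, 0.0, 0.0, 1.0]]}
side {'vfov': 46.9773776016373, 'cx': 277.02260983147454, 'cy': 201.98878643416734, 'camera_from_world': [[0.8482, -0.5294, -0.0199, -0.4535], [0.3357, 0.5081, 0.7932, -0.2065], [-0.4098, -0.6794, 0.6087, -1.1289], [0.0, 0.0, 0.0, 1.0]]}
wrist {'vfov': 65.7601988932008, 'cx': 274.651576682797, 'cy': 211.59466747341096, 'camera_from_world': [[0.2917, 0.9565, -0.0017, -0.5745], [-0.911, 0.2773, -0.3054, 0.0412], [-0.2917, 0.0906, 0.9522, -0.3793], [0.0, 0.0, 0.0, 1.0]]}
{'time_s': 0.15, 'q': array([ 1.06669021e+00,  1.81362132e-01,  1.60772110e+00,  1.74637404e-06,
        1.35378946e+00, -2.06288923e-01]), 'dq': array([-3.05470092e-04, -2.93694632e-03, -9.94785097e-04,  3.40082116e-05,
       -1.59429313e-03, -7.31357897e-04]), 'joint_efforts': array([ 2.62445410e-04, -4.45266044e+01, -3.51692140e+01, -3.80527517e-04,
        5.81599656e-03, -2.34246568e-05]), 'eef_pos': array([0.16850866, 0.54934604, 0.2306234 ]), 'eef_rot': array([-2.23382320e-04,  1.48359052e-01,  9.88933356e-01, -5.99771069e-04]), 'wrist_force': array([-0.21094158, -0.05874853,  0.22587276]), 'torque': array([ 0.00678646, -0.00686922, -0.04485007]), 'grasp_force': 0.0, 'opening': 0.9998654207754616}
```

View pics/scene0.png

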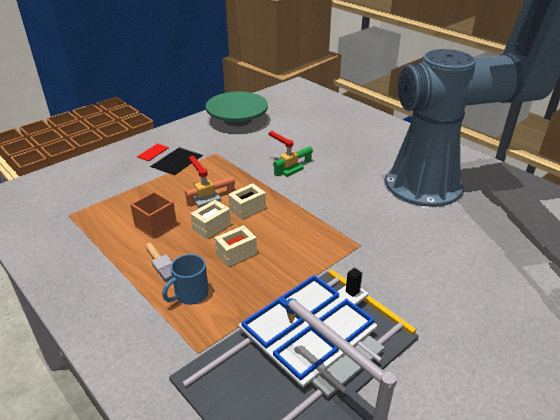

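View pics/side0.png

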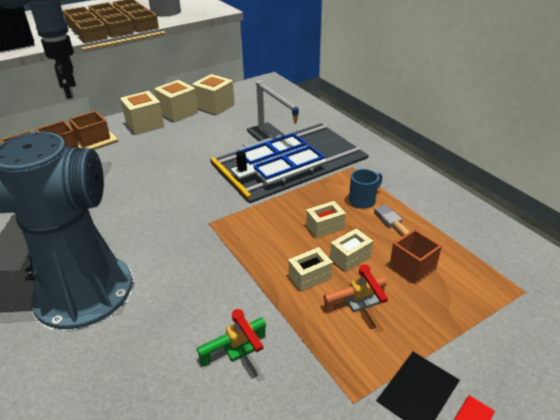

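The moulds present are black (side 310,267), white (351,248) and red (325,217); there is no ochre. The pots that could be mistaken for them are the square cup (415,255), the background moulds (140,110 / 175,100 / 213,92) and the tray at (90,128). There are two valves with red levers: copper pipe (365,285), which is the one I want, and green pipe (238,335), which is a decoy. Next I'll check the choice in a close crop and measure.

```bash
cat > h.py <<'E'
from bench import ctrl, vision
import cv2, numpy as np
def cam(n,save=None):
    c=vision.camera(n)
    if save: cv2.imwrite(f"pics/{save}.png",c["frame"][...,::-1])
    T=c["camera_from_world"]; c["R"]=T[:3,:3]; c["t"]=T[:3,3]; c["f"]=c["frame"].shape[0]/2/np.tan(np.radians(c["vfov"]/2))
    c["hsv"]=cv2.cvtColor(c["frame"],cv2.COLOR_RGB2HSV); return c
def ray(c,p,z):
    d=c["R"].T@np.array([(p[0]-c["cx"])/c["f"],-(p[1]-c["cy"])/c["f"],-1.]); o=-c["R"].T@c["t"]
    return o+d*(z-o[2])/d[2]
def proj(c,P):
    q=c["R"]@np.array(P)+c["t"]; return np.array([c["cx"]+c["f"]*q[0]/-q[2], c["cy"]-c["f"]*q[1]/-q[2]])
def tri(cs,ps):
    A=np.zeros((3,3));b=np.zeros(3)
    for c,p in zip(cs,ps):
        o=-c["R"].T@c["t"]; d=ray(c,p,0)-o; d/=np.linalg.norm(d); M=np.eye(3)-np.outer(d,d); A+=M;b+=M@o
    return np.linalg.solve(A,b)
def blobs(c,lo,hi,amin=30):
    m=cv2.inRange(c["hsv"],np.array(lo),np.array(hi)); m=cv2.morphologyEx(m,cv2.MORPH_CLOSE,np.ones((3,3)))
    n,l,s,ce=cv2.connectedComponentsWithStats(m)
    return [(s[i,4],ce[i].round(1),s[i,:4],np.uint8(l==i)) for i in range(1,n) if s[i,4]>=amin]
E
python3 - <<'E'
from h import *
for n in("scene","side"):
    c=cam(n)
    if n=="side":
        cr=c["frame"][180:370,180:460,::-1]; cv2.imwrite("pics/crop1.png",cv2.resize(cr,None,fx=2.8,fy=2.8,interpolation=cv2.INTER_CUBIC))
    print(n)
    for nm,lo,hi in (("cream",(18,30,120),(35,110,255)),("red",(0,190,120),(8,255,255)),("blue",(105,180,80),(125,255,255))):
        for a,ce,s,_ in blobs(c,lo,hi,40): print(nm,a,ce,s.tolist(),ray(c,ce,.05).round(3))
E
```

```text
scene
cream 1098 [419.4  25.6] [332, 0, 174, 53] [-1.12  -0.831  0.05 ]
cream 51 [383.4   2.9] [375, 0, 15, 8] [-1.315 -1.218  0.05 ]
cream 47 [469.3  22.1] [465, 19, 9, 8] [-1.359 -0.695  0.05 ]
cream 745 [373.2  92.6] [334, 76, 78, 40] [-0.312 -0.458  0.05 ]
cream 353 [481.9 138.7] [461, 124, 39, 28] [-0.294  0.006  0.05 ]
cream 169 [523.2 138.8] [512, 124, 28, 25] [-0.392  0.095  0.05 ]
cream 529 [532.9 159.8] [506, 149, 54, 25] [-0.29   0.178  0.05 ]
cream 219 [  6.7 169.9] [0, 156, 19, 24] [ 0.908 -0.82   0.05 ]
cream 1698 [228.2 209.7] [191, 183, 75, 56] [ 0.546 -0.233  0.05 ]
cream 1055 [235.6 245.9] [215, 226, 42, 40] [ 0.621 -0.106  0.05 ]
red 82 [281.1 137.9] [270, 132, 23, 12] [ 0.183 -0.429  0.05 ]
red 229 [152.2 152. ] [138, 144, 30, 17] [ 0.538 -0.627  0.05 ]
red 118 [197.4 164.7] [189, 156, 18, 18] [ 0.477 -0.473  0.05 ]
red 75 [235.  239.5] [226, 235, 19, 10] [ 0.607 -0.125  0.05 ]
blue 2930 [49.  54.8] [18, 0, 60, 116] [ 0.437 -1.67   0.05 ]
blue 937 [288.5 309.9] [242, 276, 96, 72] [0.665 0.128 0.05 ]
blue 379 [351.7 316.8] [320, 299, 54, 43] [0.581 0.228 0.05 ]
blu
[... 371 characters left out ...]
am 408 [325.6 211.6] [306, 201, 40, 22] [ 0.609 -0.123  0.05 ]
cream 41 [330.4 225.2] [318, 221, 25, 9] [ 0.586 -0.174  0.05 ]
cream 504 [351.9 241.7] [331, 229, 42, 28] [ 0.592 -0.252  0.05 ]
cream 533 [310.2 261.4] [289, 247, 44, 29] [ 0.469 -0.252  0.05 ]
cream 66 [316.8 277. ] [302, 271, 29, 13] [ 0.453 -0.301  0.05 ]
red 51 [325.4 212.9] [318, 210, 16, 7] [ 0.605 -0.127  0.05 ]
red 312 [372.8 281.2] [359, 264, 29, 37] [ 0.549 -0.378  0.05 ]
red 362 [246.6 328.5] [232, 310, 30, 40] [ 0.252 -0.339  0.05 ]
red 587 [474.  410.6] [455, 396, 39, 24] [ 0.495 -0.7    0.05 ]
blue 5949 [280.4  36.9] [223, 0, 98, 83] [1.235 1.089 0.05 ]
blue 635 [282.5 154.5] [242, 134, 82, 45] [0.666 0.177 0.05 ]
```

View pics/crop1.png

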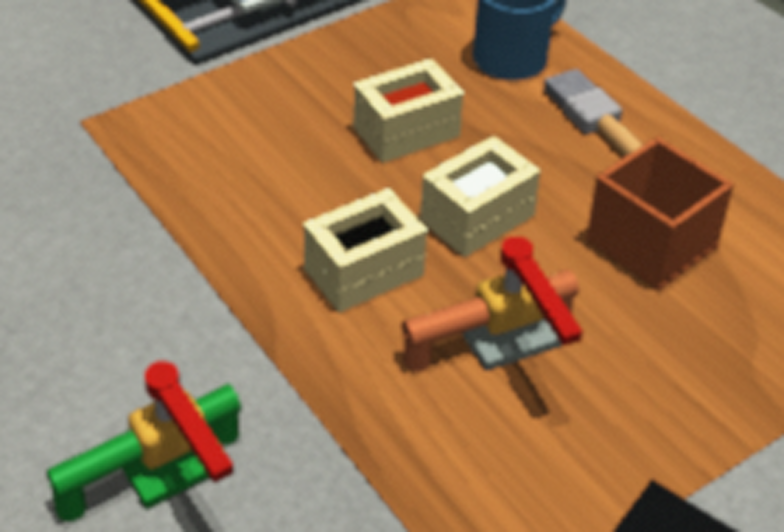

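The crop confirms it: copper-pipe valve hinge disc at crop (517,248), green decoy disc at (162,378), and the black, white and red moulds as described. Now I'll take the wrist camera over the station.

Call:
servo_tool(steps=[{"dx": 0.15,"dy": -0.2,"dz": 0.1},{"dx": 0.3,"dy": -0.4,"dz": 0.25},{"dx": 0.5,"dy": -0.65,"dz": 0.4},{"dx": 0.65,"dy": -0.85,"dz": 0.5},{"dx": 0.75,"dy": -1,"dz": 0.6}])

```text
$.steps[0]: bad value
```

Call:
servo_tool(steps=[{"dx": 0.2,"dy": -0.3,"dz": 0.1},{"dx": 0.35,"dy": -0.5,"dz": 0.25},{"dx": 0.5,"dy": -0.75,"dz": 0.4},{"dx": 0.65,"dy": -0.9,"dz": 0.5},{"dx": 0.75,"dy": -1,"dz": 0.6}])

```text
$.steps[0]: bad value
```

Call:
servo_tool(steps=[{"dx": 0.2,"dy": -0.3},{"dx": 0.35,"dy": -0.5},{"dx": 0.5,"dy": -0.75},{"dx": 0.65,"dy": -0.9},{"dx": 0.75,"dy": -1}])

```text
$.steps[0]: bad value
```

Call:
servo_tool(steps=[{"dx": 0.2,"dy": -0.3},{"dx": 0.35,"dy": -0.5},{"dx": 0.5,"dy": -0.75},{"dx": 0.56,"dy": -0.9},{"dx": 0.56,"dy": -1}])

```text
$.steps[0]: bad value
```

```bash
python3 - <<'E'
from h import *
c=cam("wrist","w1"); o=ctrl.get_obs(); print(o["time_s"],o["eef_pos"].round(4),o["q"].round(3))
for a,ce,s,_ in blobs(c,(105,180,80),(125,255,255),60): print(a,ce,s.tolist(),ray(c,ce,.056).round(3))
E
```

```text
0.3 [0.1686 0.5496 0.231 ] [ 1.067  0.181  1.607  0.     1.354 -0.206]
```

View pics/w1.png

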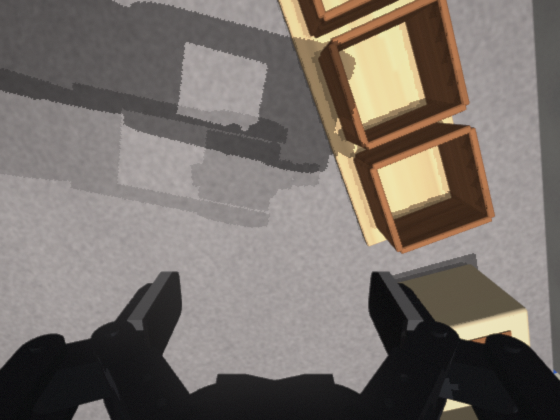

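The rows need all six fields. The wrist picture shows only the start area: fingers at (160,300) and (395,300), with decoy brown boxes.

Call:
servo_tool(steps=[{"dx": 0.15,"dy": -0.2,"dz": 0.1,"wx": 0,"wy": 0,"wz": 0.02},{"dx": 0.3,"dy": -0.4,"dz": 0.25,"wx": 0,"wy": 0,"wz": 0.04},{"dx": 0.5,"dy": -0.65,"dz": 0.4,"wx": 0,"wy": 0,"wz": 0.06},{"dx": 0.65,"dy": -0.85,"dz": 0.5,"wx": 0,"wy": 0,"wz": 0.08},{"dx": 0.75,"dy": -1,"dz": 0.6,"wx": 0,"wy": 0,"wz": 0.095}])

```text
time_s: 0.72
eef_pos: [0.2449, 0.4483, 0.2921]
eef_rot: [0.0, -0.001, 1.0, 0.0]
wrist_force: [0.5, 0.0, 0.5]
opening: 1.0
grasp_force: 0.0
```

Call:
servo_tool(steps=[{"dx": 0.2,"dy": -0.3,"dz": 0.1,"wx": 0,"wy": 0,"wz": 0},{"dx": 0.35,"dy": -0.5,"dz": 0.25,"wx": 0,"wy": 0,"wz": 0},{"dx": 0.5,"dy": -0.75,"dz": 0.4,"wx": 0,"wy": 0,"wz": 0},{"dx": 0.65,"dy": -0.9,"dz": 0.5,"wx": 0,"wy": 0,"wz": 0},{"dx": 0.75,"dy": -1,"dz": 0.6,"wx": 0,"wy": 0,"wz": 0}])

```text
time_s: 1.13
eef_pos: [0.3199, 0.3481, 0.3523]
eef_rot: [0.001, 0.0, 1.0, 0.0]
wrist_force: [0.3, 0.6, 0.3]
opening: 1.001
grasp_force: 0.0
```

Call:
servo_tool(steps=[{"dx": 0.2,"dy": -0.3,"dz": 0,"wx": 0,"wy": 0,"wz": 0},{"dx": 0.35,"dy": -0.5,"dz": 0,"wx": 0,"wy": 0,"wz": 0},{"dx": 0.5,"dy": -0.75,"dz": 0,"wx": 0,"wy": 0,"wz": 0},{"dx": 0.65,"dy": -0.9,"dz": 0,"wx": 0,"wy": 0,"wz": 0},{"dx": 0.75,"dy": -1,"dz": 0,"wx": 0,"wy": 0,"wz": 0}])

```text
time_s: 1.55
eef_pos: [0.3948, 0.2479, 0.3514]
eef_rot: [0.0, 0.001, 1.0, -0.0]
wrist_force: [-0.4, -0.6, 0.0]
opening: 0.997
grasp_force: 0.0
```

Call:
servo_tool(steps=[{"dx": 0.2,"dy": -0.3,"dz": 0,"wx": 0,"wy": 0,"wz": 0},{"dx": 0.35,"dy": -0.5,"dz": 0,"wx": 0,"wy": 0,"wz": 0},{"dx": 0.5,"dy": -0.75,"dz": 0,"wx": 0,"wy": 0,"wz": 0},{"dx": 0.56,"dy": -1,"dz": 0,"wx": 0,"wy": 0,"wz": 0},{"dx": 0.56,"dy": -1,"dz": 0,"wx": 0,"wy": 0,"wz": 0}])

```text
time_s: 1.97
eef_pos: [0.4509, 0.1462, 0.351]
eef_rot: [-0.0, 0.002, 1.0, -0.001]
wrist_force: [-0.6, 0.0, -0.6]
opening: 1.001
grasp_force: 0.0
```

```bash
python3 - <<'E'
from h import *
c=cam("wrist","w2"); o=ctrl.get_obs(); print(o["time_s"],o["eef_pos"].round(4),o["eef_rot"].round(4),o["q"].round(3))
for a,ce,s,_ in blobs(c,(105,180,80),(125,255,255),60): print(a,ce,s.tolist(),ray(c,ce,.056).round(3))
E
```

```text
2.0167 [0.4502 0.1479 0.3511] [-2.0e-04  1.6e-03  1.0e+00 -1.0e-04] [ 0.066 -0.129  1.685 -0.     1.586 -1.501]
380 [344.4 273.4] [313, 239, 43, 88] [0.611 0.25  0.056]
```

View pics/w2.png

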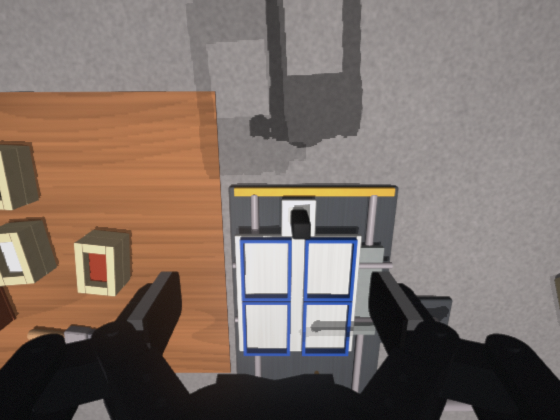

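The wrist view shows the carrier with blue ribs (238-358, 236-356), the black grip at (300,222), the tube at (345,325) and the red mould at (98,265). Image up points towards the robot. Next: fit the ribs and moulds on their planes and triangulate the nozzle.

```bash
cat >> h.py <<'E'
def planefit(c,mask,z):
    ys,xs=np.nonzero(mask); P=np.array([ray(c,p,z)[:2] for p in zip(xs,ys)],np.float32)
    return P,cv2.minAreaRect(P*1000)
E
python3 - <<'E'
from h import *
c=cam("wrist"); h=c["hsv"]
print("rib hsv",h[250,242],h[300,266],h[245,266],h[270,291])
m=cv2.inRange(h,(105,120,40),(130,255,255)); m[:, :230]=0; m[:,362:]=0; m[:230]=0; m[360:]=0
P,r=planefit(c,m,.056); print("ribs",len(P),r)
k=cv2.inRange(h,(0,0,0),(180,255,45)); k[:, :285]=0;k[:,318:]=0;k[:195]=0;k[242:]=0
ys,xs=np.nonzero(k);print("grip",xs.min(),xs.max(),ys.min(),ys.max(), ray(c,(xs.mean(),ys.min()+9),.104))
for n in("scene","side"):
    d=cam(n); x0,y0,x1,y1=(275,290,310,330) if n=="scene" else (280,100,305,130)
    f=d["frame"][y0:y1,x0:x1,::-1]; cv2.imwrite(f"pics/noz_{n}.png",cv2.resize(f,None,fx=10,fy=10,interpolation=cv2.INTER_CUBIC))
a,b=[cv2.imread(f"pics/noz_{n}.png") for n in("scene","side")]
o=np.zeros((400,620,3),np.uint8); o[:a.shape[0],:350]=a; o[:b.shape[0],360:360+b.shape[1]]=b; cv2.imwrite("pics/noz.png",o)
E
```

```text
rib hsv [115  74 114] [112 159 181] [ 15   2 231] [ 15   4 228]
ribs 2707 ((657.1760864257812, 179.49868774414062), (171.280517578125, 207.7654266357422), 89.95008850097656)
grip 285 317 198 238 [0.49159489 0.17866082 0.104     ]
```

View pics/noz.png

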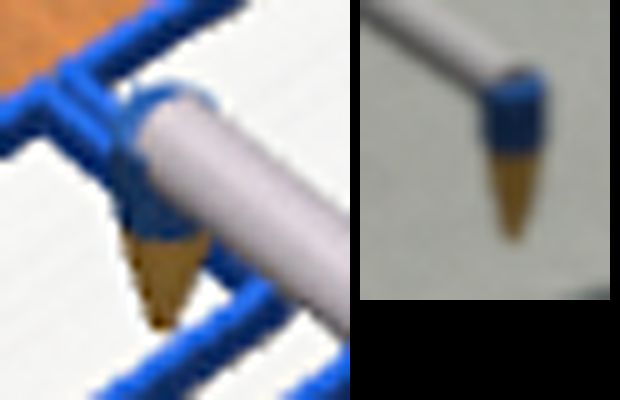

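The nozzle tip is at scene (290.7,322.4) and side (294.9,123.4).

```bash
python3 - <<'E'
from h import *
a,b=cam("scene"),cam("side"); pa,pb=(290.7,322.2),(294.9,123.4)
X=tri((a,b),(pa,pb)); print("tip",X,proj(a,X)-pa,proj(b,X)-pb, ray(a,pa,.125),ray(b,pb,.125))
# ribs fit via scene and side
for c in(a,b):
    x0,y0,x1,y1=(235,270,385,385) if c is a else (235,130,330,182)
    m=np.zeros((420,560),np.uint8); m[y0:y1,x0:x1]=cv2.inRange(c["hsv"],(105,150,60),(130,255,255))[y0:y1,x0:x1]
    print(planefit(c,m,.056)[1])
# yellow strip = bed front
c=cam("wrist"); m=cv2.inRange(c["hsv"],(18,150,120),(30,255,255)); m[:,:225]=0; m[210:]=0
print("strip",planefit(c,m,.013)[1])
# bed outline colour
print(c["hsv"][215,340],c["hsv"][300,234],c["hsv"][150,400])
# moulds in wrist: cream
for A,ce,s,mm in blobs(c,(18,30,120),(38,130,255),100): print("cream",A,ce,s.tolist(),planefit(c,mm,.055)[1])
E
```

```text
tip [0.72975084 0.20347569 0.12648762] [ 0.0722231  -0.00991381] [0.04295698 0.00502895] [0.72896799 0.20246981 0.125     ] [0.73119419 0.20587572 0.125     ]
((660.1353149414062, 180.802001953125), (176.2169952392578, 212.38075256347656), 89.8468017578125)
((658.5945434570312, 176.32595825195312), (181.06692504882812, 213.06309509277344), 89.82249450683594)
strip ((496.1665344238281, 205.53643798828125), (12.591219902038574, 242.66030883789062), 0.22256216406822205)
[110  17  90] [ 15   2 225] [  0  10 150]
cream 190 [  2.6 195.1] [0, 171, 9, 39] ((483.9910583496094, -225.10792541503906), (10.945178031921387, 55.002830505371094), 75.72752380371094)
cream 655 [ 14.1 261.5] [0, 232, 30, 53] ((587.9514770507812, -247.83888244628906), (83.44581604003906, 46.839324951171875), 4.455566883087158)
cream 1201 [ 90.8 268.8] [70, 243, 42, 53] ((605.7129516601562, -124.89151763916016), (58.480594635009766, 83.89506530761719), 83.25269317626953)
```

The nozzle tip is about (0.730, 0.204). The ribs are centred at (0.657, 0.1795) with yaw near 0, so the saddle stands at about 60 mm. I'll pinch the grip at (0.522, 0.1795) and draw the carrier to the front stop first.

Call:
servo_tool(steps=[{"dx": 0.3,"dy": 0.15,"dz": -0.2,"wx": 0,"wy": 0,"wz": 0},{"dx": 0.6,"dy": 0.3,"dz": -0.45,"wx": 0,"wy": 0,"wz": 0},{"dx": 0.72,"dy": 0.31,"dz": -0.7,"wx": 0,"wy": 0,"wz": 0},{"dx": 0.72,"dy": 0.31,"dz": -0.9,"wx": 0,"wy": 0,"wz": 0},{"dx": 0.72,"dy": 0.31,"dz": -1,"wx": 0,"wy": 0,"wz": 0}])

```text
time_s: 2.73
eef_pos: [0.5203, 0.1816, 0.2477]
eef_rot: [-0.003, -0.001, 1.0, -0.0]
wrist_force: [-0.8, -0.0, 0.4]
opening: 0.994
grasp_force: 0.0
```

Call:
servo_tool(steps=[{"dx": 0,"dy": 0,"dz": -0.2,"wx": 0,"wy": 0,"wz": 0},{"dx": 0,"dy": 0,"dz": -0.4,"wx": 0,"wy": 0,"wz": 0},{"dx": 0,"dy": 0,"dz": -0.6,"wx": 0,"wy": 0,"wz": 0},{"dx": 0,"dy": 0,"dz": -0.8,"wx": 0,"wy": 0,"wz": 0},{"dx": 0,"dy": 0,"dz": -1,"wx": 0,"wy": 0,"wz": 0}])

```text
time_s: 3.15
eef_pos: [0.5216, 0.1814, 0.1514]
eef_rot: [0.001, -0.001, 1.0, 0.0]
wrist_force: [0.8, 0.6, -0.7]
opening: 1.002
grasp_force: 0.0
```

```bash
python3 - <<'E'
from h import *
c=cam("wrist","w3"); print(ctrl.get_obs()["eef_pos"])
E
```

```text
[0.51900657 0.18091476 0.14700477]
```

View pics/w3.png

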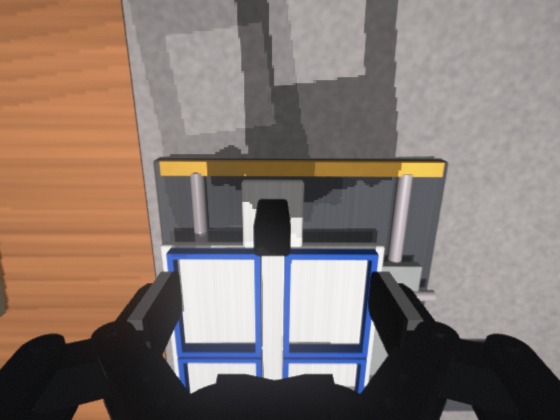

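The grip block is at (272,225), centred between the fingers (about column 275). Descend and grip.

Call:
servo_tool(steps=[{"dx": 0,"dy": 0,"dz": -0.2,"wx": 0,"wy": 0,"wz": 0},{"dx": 0,"dy": 0,"dz": -0.4,"wx": 0,"wy": 0,"wz": 0},{"dx": 0,"dy": 0,"dz": -0.6,"wx": 0,"wy": 0,"wz": 0},{"dx": 0,"dy": 0,"dz": -0.75,"wx": 0,"wy": 0,"wz": 0},{"dx": 0,"dy": 0,"dz": -0.85,"wx": 0,"wy": 0,"wz": 0}])

```text
time_s: 3.62
eef_pos: [0.5211, 0.1811, 0.0658]
eef_rot: [-0.0, -0.001, 1.0, -0.0]
wrist_force: [-0.4, 1.1, 0.1]
opening: 0.995
grasp_force: 0.0
```

Call:
servo_tool(steps=[{"dx": 0,"dy": 0,"dz": 0,"wx": 0,"wy": 0,"wz": 0},{"dx": 0,"dy": 0,"dz": 0,"wx": 0,"wy": 0,"wz": 0},{"dx": 0,"dy": 0,"dz": 0,"wx": 0,"wy": 0,"wz": 0},{"dx": 0,"dy": 0,"dz": 0,"wx": 0,"wy": 0,"wz": 0},{"dx": 0,"dy": 0,"dz": 0,"wx": 0,"wy": 0,"wz": 0}], jaw=0)

```text
time_s: 4.03
eef_pos: [0.5225, 0.1808, 0.0675]
eef_rot: [0.001, -0.0, 1.0, -0.0]
wrist_force: [-2.3, -10.9, 5.8]
opening: 0.3
grasp_force: 4.0
```

Call:
servo_tool(steps=[{"dx": 0,"dy": 0,"dz": 0,"wx": 0,"wy": 0,"wz": 0},{"dx": 0,"dy": 0,"dz": 0,"wx": 0,"wy": 0,"wz": 0},{"dx": 0,"dy": 0,"dz": 0,"wx": 0,"wy": 0,"wz": 0},{"dx": 0,"dy": 0,"dz": 0,"wx": 0,"wy": 0,"wz": 0},{"dx": 0,"dy": 0,"dz": 0,"wx": 0,"wy": 0,"wz": 0}])

```text
time_s: 4.45
eef_pos: [0.5226, 0.1808, 0.0676]
eef_rot: [0.001, -0.0, 1.0, 0.0]
wrist_force: [-2.0, 0.1, 7.8]
opening: 0.275
grasp_force: 59.5
```

Call:
servo_tool(steps=[{"dx": -0.1,"dy": 0.05,"dz": 0,"wx": 0,"wy": 0,"wz": 0},{"dx": -0.22,"dy": 0.1,"dz": 0,"wx": 0,"wy": 0,"wz": 0},{"dx": -0.35,"dy": 0.15,"dz": 0,"wx": 0,"wy": 0,"wz": 0},{"dx": -0.45,"dy": 0.2,"dz": 0,"wx": 0,"wy": 0,"wz": 0},{"dx": -0.52,"dy": 0.24,"dz": 0,"wx": 0,"wy": 0,"wz": 0}])

```text
time_s: 4.87
eef_pos: [0.4701, 0.205, 0.0676]
eef_rot: [0.002, -0.0, 1.0, 0.0]
wrist_force: [2.1, -1.5, 4.1]
opening: 0.274
grasp_force: 61.8
```

Call:
servo_tool(steps=[{"dx": -0.02,"dy": 0,"dz": 0,"wx": 0,"wy": 0,"wz": 0},{"dx": -0.04,"dy": 0,"dz": 0,"wx": 0,"wy": 0,"wz": 0},{"dx": -0.06,"dy": 0,"dz": 0,"wx": 0,"wy": 0,"wz": 0},{"dx": -0.08,"dy": 0,"dz": 0,"wx": 0,"wy": 0,"wz": 0},{"dx": -0.08,"dy": 0,"dz": 0,"wx": 0,"wy": 0,"wz": 0}])

```text
time_s: 5.28
eef_pos: [0.4625, 0.2053, 0.0676]
eef_rot: [0.001, -0.0, 1.0, 0.001]
wrist_force: [-0.2, 2.2, 7.7]
opening: 0.27
grasp_force: 62.3
```

Call:
servo_tool(steps=[{"dx": -0.02,"dy": 0,"dz": 0,"wx": 0,"wy": 0,"wz": 0},{"dx": -0.04,"dy": 0,"dz": 0,"wx": 0,"wy": 0,"wz": 0},{"dx": -0.05,"dy": 0,"dz": 0,"wx": 0,"wy": 0,"wz": 0},{"dx": -0.06,"dy": 0,"dz": 0,"wx": 0,"wy": 0,"wz": 0},{"dx": -0.06,"dy": 0,"dz": 0,"wx": 0,"wy": 0,"wz": 0}])

```text
time_s: 5.7
eef_pos: [0.4606, 0.2051, 0.0676]
eef_rot: [0.005, 0.0, 1.0, 0.001]
wrist_force: [18.1, 1.0, -8.9]
opening: 0.275
grasp_force: 59.9
```

Call:
servo_tool(steps=[{"dx": 0.04,"dy": 0,"dz": 0,"wx": 0,"wy": 0,"wz": 0},{"dx": 0.04,"dy": 0,"dz": 0,"wx": 0,"wy": 0,"wz": 0},{"dx": 0.04,"dy": 0,"dz": 0,"wx": 0,"wy": 0,"wz": 0},{"dx": 0.04,"dy": 0,"dz": 0,"wx": 0,"wy": 0,"wz": 0},{"dx": 0.04,"dy": 0,"dz": 0,"wx": 0,"wy": 0,"wz": 0}], jaw=1)

```text
time_s: 6.12
eef_pos: [0.4589, 0.2047, 0.0659]
eef_rot: [-0.001, -0.0, 1.0, -0.0]
wrist_force: [0.0, 1.1, 0.4]
opening: 0.961
grasp_force: 0.0
```

Call:
servo_tool(steps=[{"dx": 0,"dy": 0,"dz": 0,"wx": 0,"wy": 0,"wz": 0},{"dx": 0,"dy": 0,"dz": 0.1,"wx": 0,"wy": 0,"wz": 0},{"dx": 0,"dy": 0,"dz": 0.3,"wx": 0,"wy": 0,"wz": 0},{"dx": 0,"dy": 0,"dz": 0.6,"wx": 0,"wy": 0,"wz": 0},{"dx": 0,"dy": 0,"dz": 1,"wx": 0,"wy": 0,"wz": 0}])

```text
time_s: 6.53
eef_pos: [0.4575, 0.2043, 0.1656]
eef_rot: [-0.003, -0.0, 1.0, -0.001]
wrist_force: [0.9, -0.8, 0.6]
opening: 1.001
grasp_force: 0.0
```

Call:
servo_tool(steps=[{"dx": 0,"dy": -0.1,"dz": 0.35,"wx": 0,"wy": 0,"wz": 0},{"dx": 0,"dy": -0.3,"dz": 0.7,"wx": 0,"wy": 0,"wz": 0},{"dx": 0,"dy": -0.6,"dz": 1,"wx": 0,"wy": 0,"wz": 0},{"dx": 0,"dy": -0.9,"dz": 1,"wx": 0,"wy": 0,"wz": 0},{"dx": 0,"dy": -1,"dz": 1,"wx": 0,"wy": 0,"wz": 0}])

```text
time_s: 6.95
eef_pos: [0.4609, 0.1021, 0.2697]
eef_rot: [0.003, 0.0, 1.0, -0.001]
wrist_force: [-0.1, -0.7, -0.3]
opening: 0.997
grasp_force: 0.0
```

Call:
servo_tool(steps=[{"dx": 0,"dy": 0,"dz": 0.3,"wx": 0,"wy": 0,"wz": 0},{"dx": 0,"dy": 0,"dz": 0.6,"wx": 0,"wy": 0,"wz": 0},{"dx": 0,"dy": 0,"dz": 0.86,"wx": 0,"wy": 0,"wz": 0},{"dx": 0,"dy": 0,"dz": 0.86,"wx": 0,"wy": 0,"wz": 0},{"dx": 0,"dy": 0,"dz": 0.86,"wx": 0,"wy": 0,"wz": 0}])

```text
time_s: 7.37
eef_pos: [0.4601, 0.1049, 0.3538]
eef_rot: [0.001, -0.0, 1.0, 0.0]
wrist_force: [-1.2, -0.2, -0.5]
opening: 0.996
grasp_force: 0.0
```

```bash
cat >> h.py <<'E'
def ribs(c):
    m=cv2.inRange(c["hsv"],(105,120,40),(130,255,255)); n,l,s,ce=cv2.connectedComponentsWithStats(cv2.dilate(m,np.ones((5,5))))
    i=1+np.argmax(s[1:,4]); return planefit(c,m&np.uint8(255*(l==i)),.056)[1], s[i]
def moulds(c,z=.055):
    for A,ce,s,mm in blobs(c,(18,30,120),(38,130,255),300):
        cv=cv2.convexHull(np.argwhere(mm)[:,::-1]); print("cream",A,ce,s.tolist(),c["hsv"][int(ce[1]),int(ce[0])],[np.round(v,1) for v in planefit(c,mm,z)[1]])
E
python3 - <<'E'
from h import *
c=cam("wrist","w4"); print(ctrl.get_obs()["eef_pos"],ribs(c)); moulds(c)
E
```

```text
[0.45936593 0.10495741 0.35211516] (((595.9691772460938, 156.86529541015625), (74.44200134277344, 206.22073364257812), 89.96390533447266), array([ 282,  188,   59,  131, 3080], dtype=int32))
cream 1178 [ 20.6 172.5] [0, 140, 41, 62] [16 70 40] [array([ 467.3, -251.3]), array([56.5, 83.6]), np.float64(87.0)]
cream 1273 [ 32.6 250.2] [5, 224, 56, 55] [135   2 231] [array([ 588.3, -253.6]), array([84.8, 58.7]), np.float64(4.7)]
cream 1235 [121.2 261. ] [101, 235, 41, 54] [  5 176 172] [array([ 605.2, -124.8]), array([58.4, 84.2]), np.float64(83.4)]
```

View pics/w4.png

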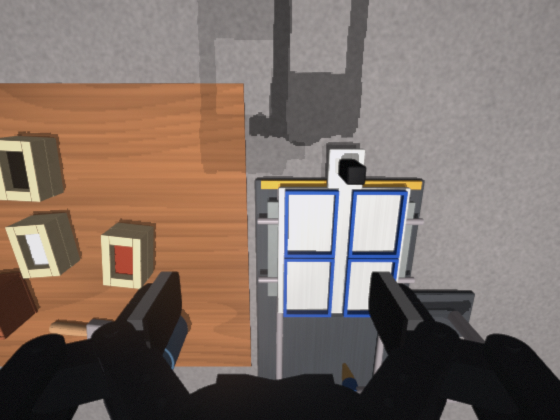

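The right rib column is at (285-405, 190-315), giving bay column y = 0.157 and x centre 0.596; the saddle is at its front stop. Moulds: black (18,170), white (33,250), red (124,262). I'll go above the red mould first for a closer look.

Call:
servo_tool(steps=[{"dx": 0.1,"dy": -0.2,"dz": 0,"wx": 0,"wy": 0,"wz": -0.01},{"dx": 0.25,"dy": -0.4,"dz": -0.1,"wx": 0,"wy": 0,"wz": -0.02},{"dx": 0.45,"dy": -0.65,"dz": -0.2,"wx": 0,"wy": 0,"wz": -0.037},{"dx": 0.6,"dy": -0.85,"dz": -0.35,"wx": 0,"wy": 0,"wz": -0.037},{"dx": 0.75,"dy": -1,"dz": -0.5,"wx": 0,"wy": 0,"wz": -0.037}])

```text
time_s: 7.83
eef_pos: [0.5345, 0.0035, 0.2999]
eef_rot: [-0.001, 0.058, 0.998, 0.0]
wrist_force: [-0.4, 0.0, -0.5]
opening: 1.001
grasp_force: 0.0
```

Call:
servo_tool(steps=[{"dx": 0.15,"dy": -0.25,"dz": -0.2,"wx": 0,"wy": 0,"wz": 0},{"dx": 0.3,"dy": -0.5,"dz": -0.4,"wx": 0,"wy": 0,"wz": 0},{"dx": 0.45,"dy": -0.75,"dz": -0.6,"wx": 0,"wy": 0,"wz": 0},{"dx": 0.6,"dy": -0.95,"dz": -0.8,"wx": 0,"wy": 0,"wz": 0},{"dx": 0.7,"dy": -1,"dz": -1,"wx": 0,"wy": 0,"wz": 0}])

```text
time_s: 8.25
eef_pos: [0.6043, -0.0979, 0.1989]
eef_rot: [-0.002, 0.059, 0.998, 0.0]
wrist_force: [-0.3, -0.5, -0.0]
opening: 1.0
grasp_force: 0.0
```

Call:
servo_tool(steps=[{"dx": 0,"dy": -0.2,"dz": 0,"wx": 0,"wy": 0,"wz": 0},{"dx": 0,"dy": -0.3,"dz": 0,"wx": 0,"wy": 0,"wz": 0},{"dx": 0,"dy": -0.3,"dz": 0,"wx": 0,"wy": 0,"wz": 0},{"dx": 0,"dy": -0.3,"dz": 0,"wx": 0,"wy": 0,"wz": 0},{"dx": 0,"dy": -0.3,"dz": 0,"wx": 0,"wy": 0,"wz": 0}])

```text
time_s: 8.67
eef_pos: [0.6047, -0.1245, 0.2028]
eef_rot: [0.0, 0.058, 0.998, 0.0]
wrist_force: [-0.0, 0.1, -0.3]
opening: 1.0
grasp_force: 0.0
```

```bash
python3 - <<'E'
from h import *
c=cam("wrist","w5"); o=ctrl.get_obs(); print(o["eef_pos"],o["eef_rot"]); moulds(c)
E
```

```text
[ 0.60480607 -0.12438415  0.20301292] [ 5.13579983e-04  5.74190882e-02  9.98350031e-01 -1.61776280e-06]
cream 4366 [96.7 52.9] [50, 0, 97, 107] [16 58 48] [array([ 470.8, -251.8]), array([61.1, 80.1]), np.float64(87.1)]
cream 2764 [126.8 194.9] [87, 143, 89, 98] [120   2 247] [array([ 588.1, -254.1]), array([84. , 58.4]), np.float64(4.7)]
cream 2979 [272.3 191.9] [241, 152, 64, 87] [  5 160 198] [array([ 605.8, -126.2]), array([57.4, 82.2]), np.float64(83.5)]
```

View pics/w5.png

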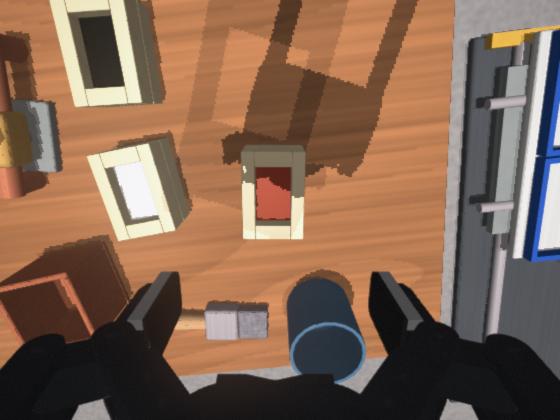

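The red mould at (272,192) lies right below the tool, centre (0.606,-0.126). The mug at (327,350) and brush (240,320) are clear. Descend and grasp.

Call:
servo_tool(steps=[{"dx": 0.01,"dy": -0.01,"dz": -0.2,"wx": 0,"wy": 0,"wz": 0},{"dx": 0.01,"dy": -0.01,"dz": -0.4,"wx": 0,"wy": 0,"wz": 0},{"dx": 0.01,"dy": -0.01,"dz": -0.6,"wx": 0,"wy": 0,"wz": 0},{"dx": 0.01,"dy": -0.01,"dz": -0.8,"wx": 0,"wy": 0,"wz": 0},{"dx": 0.01,"dy": -0.01,"dz": -1,"wx": 0,"wy": 0,"wz": 0}])

```text
time_s: 9.13
eef_pos: [0.6061, -0.1253, 0.1024]
eef_rot: [0.001, 0.057, 0.998, -0.0]
wrist_force: [-1.1, -0.2, -0.4]
opening: 1.0
grasp_force: 0.0
```

Call:
servo_tool(steps=[{"dx": 0,"dy": 0,"dz": -0.2,"wx": 0,"wy": 0,"wz": 0},{"dx": 0,"dy": 0,"dz": -0.4,"wx": 0,"wy": 0,"wz": 0},{"dx": 0,"dy": 0,"dz": -0.6,"wx": 0,"wy": 0,"wz": 0},{"dx": 0,"dy": 0,"dz": -0.78,"wx": 0,"wy": 0,"wz": 0},{"dx": 0,"dy": 0,"dz": -0.89,"wx": 0,"wy": 0,"wz": 0}])

```text
time_s: 9.55
eef_pos: [0.605, -0.1249, 0.0119]
eef_rot: [-0.001, 0.057, 0.998, 0.0]
wrist_force: [-0.7, 0.9, -0.3]
opening: 0.999
grasp_force: 0.0
```

Call:
servo_tool(steps=[{"dx": 0,"dy": 0,"dz": 0,"wx": 0,"wy": 0,"wz": 0},{"dx": 0,"dy": 0,"dz": 0,"wx": 0,"wy": 0,"wz": 0},{"dx": 0,"dy": 0,"dz": 0,"wx": 0,"wy": 0,"wz": 0},{"dx": 0,"dy": 0,"dz": 0,"wx": 0,"wy": 0,"wz": 0},{"dx": 0,"dy": 0,"dz": 0,"wx": 0,"wy": 0,"wz": 0}], jaw=0)

```text
time_s: 9.97
eef_pos: [0.6065, -0.1265, 0.0145]
eef_rot: [0.001, 0.058, 0.998, -0.0]
wrist_force: [0.7, -0.5, 3.1]
opening: 0.671
grasp_force: 65.6
```

Call:
servo_tool(steps=[{"dx": 0,"dy": 0,"dz": 0,"wx": 0,"wy": 0,"wz": 0},{"dx": 0,"dy": 0,"dz": 0.05,"wx": 0,"wy": 0,"wz": 0},{"dx": 0,"dy": 0,"dz": 0.2,"wx": 0,"wy": 0,"wz": 0},{"dx": 0,"dy": 0,"dz": 0.4,"wx": 0,"wy": 0,"wz": 0},{"dx": 0,"dy": 0,"dz": 0.6,"wx": 0,"wy": 0,"wz": 0}])

```text
time_s: 10.38
eef_pos: [0.6048, -0.126, 0.0734]
eef_rot: [-0.001, 0.058, 0.998, 0.0]
wrist_force: [0.6, -0.6, -1.9]
opening: 0.665
grasp_force: 65.3
```

Call:
servo_tool(steps=[{"dx": 0,"dy": 0.1,"dz": 0.35,"wx": 0,"wy": 0,"wz": 0.01},{"dx": -0.1,"dy": 0.3,"dz": 0.7,"wx": 0,"wy": 0,"wz": 0.02},{"dx": -0.2,"dy": 0.55,"dz": 0.9,"wx": 0,"wy": 0,"wz": 0.03},{"dx": -0.3,"dy": 0.8,"dz": 1,"wx": 0,"wy": 0,"wz": 0.037},{"dx": -0.4,"dy": 1,"dz": 1,"wx": 0,"wy": 0,"wz": 0.037}])

```text
time_s: 10.8
eef_pos: [0.5669, -0.0254, 0.1772]
eef_rot: [0.003, -0.001, 1.0, -0.001]
wrist_force: [0.6, 0.9, -2.6]
opening: 0.671
grasp_force: 65.3
```

Call:
servo_tool(steps=[{"dx": -0.1,"dy": 0.25,"dz": 0,"wx": 0,"wy": 0,"wz": 0},{"dx": -0.2,"dy": 0.5,"dz": 0,"wx": 0,"wy": 0,"wz": 0},{"dx": -0.22,"dy": 0.7,"dz": 0,"wx": 0,"wy": 0,"wz": 0},{"dx": -0.22,"dy": 0.9,"dz": 0,"wx": 0,"wy": 0,"wz": 0},{"dx": -0.22,"dy": 1,"dz": 0,"wx": 0,"wy": 0,"wz": 0}])

```text
time_s: 11.22
eef_pos: [0.543, 0.0757, 0.1736]
eef_rot: [-0.0, -0.001, 1.0, 0.0]
wrist_force: [0.4, 0.2, -1.7]
opening: 0.672
grasp_force: 65.3
```

Call:
servo_tool(steps=[{"dx": 0,"dy": 0.25,"dz": 0,"wx": 0,"wy": 0,"wz": 0},{"dx": 0,"dy": 0.5,"dz": 0,"wx": 0,"wy": 0,"wz": 0},{"dx": 0,"dy": 0.75,"dz": 0,"wx": 0,"wy": 0,"wz": 0},{"dx": 0,"dy": 0.9,"dz": 0,"wx": 0,"wy": 0,"wz": 0},{"dx": 0,"dy": 1,"dz": 0,"wx": 0,"wy": 0,"wz": 0}])

```text
time_s: 11.63
eef_pos: [0.5436, 0.175, 0.1733]
eef_rot: [-0.0, -0.001, 1.0, 0.0]
wrist_force: [0.3, -0.5, -2.3]
opening: 0.672
grasp_force: 65.3
```

Call:
servo_tool(steps=[{"dx": 0,"dy": 0.25,"dz": 0,"wx": 0,"wy": 0,"wz": 0},{"dx": 0,"dy": 0.5,"dz": 0,"wx": 0,"wy": 0,"wz": 0},{"dx": 0,"dy": 0.7,"dz": 0,"wx": 0,"wy": 0,"wz": 0},{"dx": 0,"dy": 0.79,"dz": 0,"wx": 0,"wy": 0,"wz": 0},{"dx": 0,"dy": 0.79,"dz": 0,"wx": 0,"wy": 0,"wz": 0}])

```text
time_s: 12.05
eef_pos: [0.5436, 0.2537, 0.1732]
eef_rot: [-0.0, -0.001, 1.0, -0.0]
wrist_force: [-0.2, -0.7, -0.9]
opening: 0.675
grasp_force: 65.3
```

```bash
python3 - <<'E'
from h import *
c=cam("wrist","w6"); o=ctrl.get_obs(); print(o["eef_pos"],o["eef_rot"],o["opening"],o["grasp_force"]); print(ribs(c)); moulds(c,o["eef_pos"][2]-.012+.055)
E
```

```text
[0.54364965 0.25253751 0.17306284] [-1.87478109e-04 -9.53469691e-04  9.99999454e-01 -3.84340029e-04] 0.672921505906575 65.27462428843137
(((577.9915771484375, 157.3354949951172), (75.6521987915039, 166.8395233154297), 89.90310668945312), array([ 103,  143,  103,  184, 4309], dtype=int32))
cream 13389 [274.5 277.2] [190, 208, 171, 177] [  5 183  88] [array([532.7, 253.7]), array([55.8, 71.3]), np.float64(89.6)]
```

View pics/w6.png

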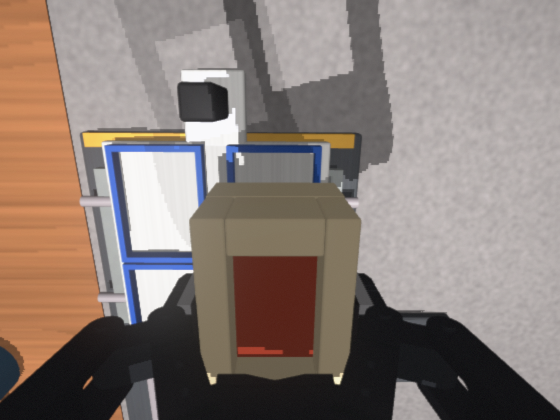

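The red mould is held squarely at (275,290) over bay2; the right rib column agrees with bay y = 0.157 and front bay x = 0.545. Lower it.

Call:
servo_tool(steps=[{"dx": 0.01,"dy": 0,"dz": -0.2,"wx": 0,"wy": 0,"wz": 0},{"dx": 0.01,"dy": 0,"dz": -0.4,"wx": 0,"wy": 0,"wz": 0},{"dx": 0.01,"dy": 0,"dz": -0.6,"wx": 0,"wy": 0,"wz": 0},{"dx": 0.01,"dy": 0,"dz": -0.8,"wx": 0,"wy": 0,"wz": 0},{"dx": 0.01,"dy": 0,"dz": -0.95,"wx": 0,"wy": 0,"wz": 0}])

```text
time_s: 12.52
eef_pos: [0.5442, 0.2505, 0.0765]
eef_rot: [-0.001, 0.0, 1.0, -0.001]
wrist_force: [-0.2, -0.0, -2.0]
opening: 0.674
grasp_force: 65.3
```

Call:
servo_tool(steps=[{"dx": 0,"dy": 0,"dz": -0.05,"wx": 0,"wy": 0,"wz": 0},{"dx": 0,"dy": 0,"dz": -0.1,"wx": 0,"wy": 0,"wz": 0},{"dx": 0,"dy": 0,"dz": -0.14,"wx": 0,"wy": 0,"wz": 0},{"dx": 0,"dy": 0,"dz": -0.18,"wx": 0,"wy": 0,"wz": 0},{"dx": 0,"dy": 0,"dz": -0.18,"wx": 0,"wy": 0,"wz": 0}])

```text
time_s: 12.93
eef_pos: [0.5449, 0.2524, 0.0604]
eef_rot: [0.0, -0.0, 1.0, -0.0]
wrist_force: [-0.2, -0.4, -1.6]
opening: 0.671
grasp_force: 65.3
```

Call:
servo_tool(steps=[{"dx": 0,"dy": 0,"dz": -0.01,"wx": 0,"wy": 0,"wz": 0},{"dx": 0,"dy": 0,"dz": -0.02,"wx": 0,"wy": 0,"wz": 0},{"dx": 0,"dy": 0,"dz": -0.02,"wx": 0,"wy": 0,"wz": 0},{"dx": 0,"dy": 0,"dz": -0.02,"wx": 0,"wy": 0,"wz": 0},{"dx": 0,"dy": 0,"dz": -0.02,"wx": 0,"wy": 0,"wz": 0}])

```text
time_s: 13.35
eef_pos: [0.5448, 0.2528, 0.0585]
eef_rot: [0.0, -0.0, 1.0, 0.0]
wrist_force: [0.5, -0.1, -2.2]
opening: 0.671
grasp_force: 65.3
```

Call:
servo_tool(steps=[{"dx": 0,"dy": 0,"dz": 0,"wx": 0,"wy": 0,"wz": 0},{"dx": 0,"dy": 0,"dz": 0,"wx": 0,"wy": 0,"wz": 0},{"dx": 0,"dy": 0,"dz": 0,"wx": 0,"wy": 0,"wz": 0},{"dx": 0,"dy": 0,"dz": 0,"wx": 0,"wy": 0,"wz": 0},{"dx": 0,"dy": 0,"dz": 0,"wx": 0,"wy": 0,"wz": 0}], jaw=1)

```text
time_s: 13.77
eef_pos: [0.5449, 0.2527, 0.0585]
eef_rot: [0.0, -0.0, 1.0, 0.0]
wrist_force: [-0.1, 0.2, 0.5]
opening: 1.003
grasp_force: 0.0
```

Call:
servo_tool(steps=[{"dx": 0,"dy": 0,"dz": 0.15,"wx": 0,"wy": 0,"wz": 0},{"dx": 0,"dy": 0,"dz": 0.35,"wx": 0,"wy": 0,"wz": 0},{"dx": 0,"dy": 0,"dz": 0.6,"wx": 0,"wy": 0,"wz": 0},{"dx": 0,"dy": 0,"dz": 0.8,"wx": 0,"wy": 0,"wz": 0},{"dx": 0,"dy": 0,"dz": 1,"wx": 0,"wy": 0,"wz": 0}])

```text
time_s: 14.18
eef_pos: [0.5448, 0.2527, 0.1596]
eef_rot: [0.0, -0.0, 1.0, 0.0]
wrist_force: [-0.4, 0.9, -0.6]
opening: 1.003
grasp_force: 0.0
```

Call:
servo_tool(steps=[{"dx": 0,"dy": -0.25,"dz": 0.3,"wx": 0,"wy": 0,"wz": 0},{"dx": 0,"dy": -0.5,"dz": 0.6,"wx": 0,"wy": 0,"wz": 0},{"dx": 0,"dy": -0.7,"dz": 0.8,"wx": 0,"wy": 0,"wz": 0},{"dx": 0,"dy": -0.9,"dz": 0.9,"wx": 0,"wy": 0,"wz": 0},{"dx": 0,"dy": -1,"dz": 0.9,"wx": 0,"wy": 0,"wz": 0}])

```text
time_s: 14.6
eef_pos: [0.5465, 0.1509, 0.2519]
eef_rot: [0.003, 0.0, 1.0, -0.0]
wrist_force: [1.0, 0.1, -0.8]
opening: 0.999
grasp_force: 0.0
```

Call:
servo_tool(steps=[{"dx": 0,"dy": -0.3,"dz": 0,"wx": 0,"wy": 0,"wz": 0},{"dx": 0,"dy": -0.5,"dz": 0,"wx": 0,"wy": 0,"wz": 0},{"dx": 0,"dy": -0.75,"dz": 0,"wx": 0,"wy": 0,"wz": 0},{"dx": 0,"dy": -0.95,"dz": 0,"wx": 0,"wy": 0,"wz": 0},{"dx": 0,"dy": -1,"dz": 0,"wx": 0,"wy": 0,"wz": 0}])

```text
time_s: 15.02
eef_pos: [0.5442, 0.0505, 0.247]
eef_rot: [-0.001, 0.001, 1.0, -0.0]
wrist_force: [0.7, -0.2, 0.4]
opening: 0.997
grasp_force: 0.0
```

```bash
python3 - <<'E'
from h import *
o=ctrl.get_obs(); print(o["time_s"],o["eef_pos"]); c=cam("wrist","w7");print("ribs",ribs(c)); moulds(c); print("in bay:"); moulds(c,.099)
E
```

```text
15.0167 [0.54422958 0.05046576 0.24697695]
ribs (((596.9744873046875, 155.71780395507812), (204.51158142089844, 76.86328125), 0.010755421593785286), array([ 329,  135,   91,  180, 5291], dtype=int32))
cream 3395 [494.3 191.8] [455, 149, 81, 89] [  5 188 179] [array([555. , 282.7]), array([96.4, 67.4]), np.float64(0.1)]
cream 1092 [ 15.  228.4] [0, 186, 35, 74] [ 25  51 237] [array([ 587.7, -244.5]), array([83.4, 39.6]), np.float64(4.5)]
in bay:
cream 3395 [494.3 191.8] [455, 149, 81, 89] [  5 188 179] [array([543.4, 252.2]), array([83.7, 58.5]), np.float64(0.1)]
cream 1092 [ 15.  228.4] [0, 186, 35, 74] [ 25  51 237] [array([ 571.8, -205.6]), array([72.4, 34.4]), np.float64(4.5)]
```

Red is seated at (0.543, 0.252). On to white.

Call:
servo_tool(steps=[{"dx": 0.1,"dy": -0.25,"dz": 0,"wx": 0,"wy": 0,"wz": 0.01},{"dx": 0.2,"dy": -0.5,"dz": 0,"wx": 0,"wy": 0,"wz": 0.02},{"dx": 0.3,"dy": -0.75,"dz": 0,"wx": 0,"wy": 0,"wz": 0.026},{"dx": 0.4,"dy": -0.95,"dz": 0,"wx": 0,"wy": 0,"wz": 0.026},{"dx": 0.43,"dy": -1,"dz": 0,"wx": 0,"wy": 0,"wz": 0.026}])

```text
time_s: 15.48
eef_pos: [0.5886, -0.0489, 0.2474]
eef_rot: [-0.0, -0.04, 0.999, -0.0]
wrist_force: [-0.2, -0.6, -0.3]
opening: 1.009
grasp_force: 0.0
```

Call:
servo_tool(steps=[{"dx": 0,"dy": -0.25,"dz": 0,"wx": 0,"wy": 0,"wz": 0},{"dx": 0,"dy": -0.5,"dz": 0,"wx": 0,"wy": 0,"wz": 0},{"dx": 0,"dy": -0.75,"dz": 0,"wx": 0,"wy": 0,"wz": 0},{"dx": 0,"dy": -0.95,"dz": 0,"wx": 0,"wy": 0,"wz": 0},{"dx": 0,"dy": -1,"dz": 0,"wx": 0,"wy": 0,"wz": 0}])

```text
time_s: 15.9
eef_pos: [0.5876, -0.1485, 0.2475]
eef_rot: [-0.0, -0.04, 0.999, 0.0]
wrist_force: [0.6, -0.1, 0.3]
opening: 0.999
grasp_force: 0.0
```

Call:
servo_tool(steps=[{"dx": 0,"dy": -0.25,"dz": -0.1,"wx": 0,"wy": 0,"wz": 0},{"dx": 0,"dy": -0.5,"dz": -0.2,"wx": 0,"wy": 0,"wz": 0},{"dx": 0,"dy": -0.75,"dz": -0.3,"wx": 0,"wy": 0,"wz": 0},{"dx": 0,"dy": -0.95,"dz": -0.4,"wx": 0,"wy": 0,"wz": 0},{"dx": 0,"dy": -1.0,"dz": -0.47,"wx": 0,"wy": 0,"wz": 0}])

```text
time_s: 16.32
eef_pos: [0.5875, -0.2481, 0.1996]
eef_rot: [-0.001, -0.04, 0.999, 0.0]
wrist_force: [0.4, 0.7, -0.5]
opening: 0.999
grasp_force: 0.0
```

Call:
servo_tool(steps=[{"dx": 0,"dy": -0.07,"dz": 0,"wx": 0,"wy": 0,"wz": 0},{"dx": 0,"dy": -0.07,"dz": 0,"wx": 0,"wy": 0,"wz": 0},{"dx": 0,"dy": -0.07,"dz": 0,"wx": 0,"wy": 0,"wz": 0},{"dx": 0,"dy": -0.07,"dz": 0,"wx": 0,"wy": 0,"wz": 0},{"dx": 0,"dy": -0.07,"dz": 0,"wx": 0,"wy": 0,"wz": 0}])

```text
time_s: 16.73
eef_pos: [0.5883, -0.2533, 0.2022]
eef_rot: [0.001, -0.042, 0.999, -0.0]
wrist_force: [0.2, -0.3, -0.2]
opening: 1.003
grasp_force: 0.0
```

```bash
python3 - <<'E'
from h import *
o=ctrl.get_obs(); print(o["time_s"],o["eef_pos"]); c=cam("wrist","w8"); moulds(c)
m=cv2.inRange(c["hsv"],(0,190,110),(8,255,255)); print("lever",planefit(c,m,.096)[1], cv2.boundingRect(m))
E
```

```text
16.7333 [ 0.58827733 -0.25325073  0.20215762]
cream 3825 [290.6  51.1] [248, 0, 83, 110] [20 13 59] [array([ 468.4, -253.9]), array([57.7, 82. ]), np.float64(87.3)]
cream 3191 [271.3 190.4] [241, 149, 65, 89] [ 30   1 249] [array([ 587.8, -254.9]), array([83.6, 57.4]), np.float64(4.9)]
lever ((513.5984497070312, -418.354248046875), (76.52619171142578, 14.44674015045166), 76.57081604003906) (0, 64, 109, 48)
```

View pics/w8.png

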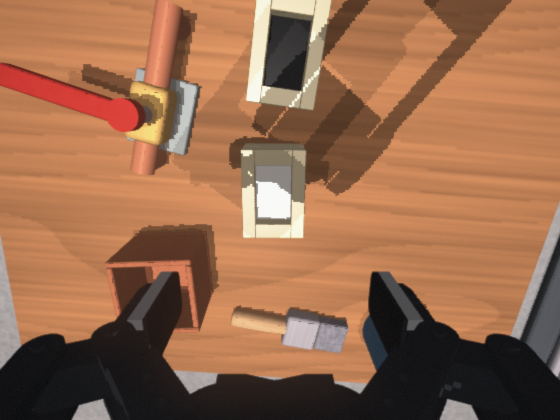

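White is at (272,191), centre (0.588,-0.255). The cup (155,295) and brush (290,325) are farther out and clear. The lever disc is at (125,115). Grasp white.

Call:
servo_tool(steps=[{"dx": 0,"dy": -0.01,"dz": -0.2,"wx": 0,"wy": 0,"wz": 0},{"dx": 0,"dy": -0.01,"dz": -0.4,"wx": 0,"wy": 0,"wz": 0},{"dx": 0,"dy": -0.01,"dz": -0.6,"wx": 0,"wy": 0,"wz": 0},{"dx": 0,"dy": -0.01,"dz": -0.8,"wx": 0,"wy": 0,"wz": 0},{"dx": 0,"dy": -0.01,"dz": -1,"wx": 0,"wy": 0,"wz": 0}])

```text
time_s: 17.2
eef_pos: [0.588, -0.2548, 0.101]
eef_rot: [0.0, -0.041, 0.999, -0.0]
wrist_force: [0.2, 0.2, 0.1]
opening: 1.0
grasp_force: 0.0
```

Call:
servo_tool(steps=[{"dx": 0,"dy": 0,"dz": -0.2,"wx": 0,"wy": 0,"wz": 0},{"dx": 0,"dy": 0,"dz": -0.4,"wx": 0,"wy": 0,"wz": 0},{"dx": 0,"dy": 0,"dz": -0.6,"wx": 0,"wy": 0,"wz": 0},{"dx": 0,"dy": 0,"dz": -0.78,"wx": 0,"wy": 0,"wz": 0},{"dx": 0,"dy": 0,"dz": -0.88,"wx": 0,"wy": 0,"wz": 0}])

```text
time_s: 17.62
eef_pos: [0.5868, -0.2541, 0.0113]
eef_rot: [-0.001, -0.041, 0.999, 0.001]
wrist_force: [-1.0, 0.8, -0.8]
opening: 1.0
grasp_force: 0.0
```

Call:
servo_tool(steps=[{"dx": 0,"dy": 0,"dz": 0,"wx": 0,"wy": 0,"wz": 0},{"dx": 0,"dy": 0,"dz": 0,"wx": 0,"wy": 0,"wz": 0},{"dx": 0,"dy": 0,"dz": 0,"wx": 0,"wy": 0,"wz": 0},{"dx": 0,"dy": 0,"dz": 0,"wx": 0,"wy": 0,"wz": 0},{"dx": 0,"dy": 0,"dz": 0,"wx": 0,"wy": 0,"wz": 0}], jaw=0)

```text
time_s: 18.03
eef_pos: [0.5884, -0.2557, 0.0145]
eef_rot: [0.001, -0.041, 0.999, -0.001]
wrist_force: [0.8, 0.3, 1.5]
opening: 0.672
grasp_force: 65.8
```

Call:
servo_tool(steps=[{"dx": 0,"dy": 0,"dz": 0,"wx": 0,"wy": 0,"wz": 0},{"dx": 0,"dy": 0,"dz": 0.05,"wx": 0,"wy": 0,"wz": 0},{"dx": 0,"dy": 0,"dz": 0.2,"wx": 0,"wy": 0,"wz": 0},{"dx": 0,"dy": 0,"dz": 0.4,"wx": 0,"wy": 0,"wz": 0},{"dx": 0,"dy": 0,"dz": 0.6,"wx": 0,"wy": 0,"wz": 0}])

```text
time_s: 18.45
eef_pos: [0.5873, -0.255, 0.0744]
eef_rot: [-0.0, -0.041, 0.999, 0.0]
wrist_force: [0.1, -0.7, -1.8]
opening: 0.67
grasp_force: 65.2
```

Call:
servo_tool(steps=[{"dx": 0,"dy": 0.1,"dz": 0.35,"wx": 0,"wy": 0,"wz": 0},{"dx": 0,"dy": 0.3,"dz": 0.7,"wx": 0,"wy": 0,"wz": -0.01},{"dx": 0,"dy": 0.55,"dz": 0.9,"wx": 0,"wy": 0,"wz": -0.02},{"dx": 0,"dy": 0.8,"dz": 1,"wx": 0,"wy": 0,"wz": -0.026},{"dx": 0,"dy": 1,"dz": 1,"wx": 0,"wy": 0,"wz": -0.026}])

```text
time_s: 18.87
eef_pos: [0.5895, -0.1547, 0.1787]
eef_rot: [0.003, 0.0, 1.0, -0.001]
wrist_force: [-0.3, 1.1, -2.3]
opening: 0.668
grasp_force: 65.2
```

Call:
servo_tool(steps=[{"dx": -0.1,"dy": 0.25,"dz": 0,"wx": 0,"wy": 0,"wz": 0},{"dx": -0.2,"dy": 0.5,"dz": 0,"wx": 0,"wy": 0,"wz": 0},{"dx": -0.3,"dy": 0.75,"dz": 0,"wx": 0,"wy": 0,"wz": 0},{"dx": -0.4,"dy": 0.95,"dz": 0,"wx": 0,"wy": 0,"wz": 0},{"dx": -0.43,"dy": 1,"dz": 0,"wx": 0,"wy": 0,"wz": 0}])

```text
time_s: 19.28
eef_pos: [0.5431, -0.0522, 0.1742]
eef_rot: [-0.0, -0.002, 1.0, 0.001]
wrist_force: [0.4, -0.0, -2.3]
opening: 0.673
grasp_force: 65.2
```

Call:
servo_tool(steps=[{"dx": 0,"dy": 0.25,"dz": 0,"wx": 0,"wy": 0,"wz": 0},{"dx": 0,"dy": 0.5,"dz": 0,"wx": 0,"wy": 0,"wz": 0},{"dx": 0,"dy": 0.75,"dz": 0,"wx": 0,"wy": 0,"wz": 0},{"dx": 0,"dy": 0.95,"dz": 0,"wx": 0,"wy": 0,"wz": 0},{"dx": 0,"dy": 1,"dz": 0,"wx": 0,"wy": 0,"wz": 0}])

```text
time_s: 19.7
eef_pos: [0.5448, 0.047, 0.1743]
eef_rot: [0.001, -0.001, 1.0, 0.0]
wrist_force: [0.8, 0.5, -1.8]
opening: 0.67
grasp_force: 65.2
```

Call:
servo_tool(steps=[{"dx": 0,"dy": 0.25,"dz": 0,"wx": 0,"wy": 0,"wz": 0},{"dx": 0,"dy": 0.5,"dz": 0,"wx": 0,"wy": 0,"wz": 0},{"dx": 0,"dy": 0.75,"dz": 0,"wx": 0,"wy": 0,"wz": 0},{"dx": 0,"dy": 0.95,"dz": 0,"wx": 0,"wy": 0,"wz": 0},{"dx": 0,"dy": 1,"dz": 0,"wx": 0,"wy": 0,"wz": 0}])

```text
time_s: 20.12
eef_pos: [0.545, 0.1465, 0.1741]
eef_rot: [0.001, -0.001, 1.0, 0.0]
wrist_force: [-0.2, -0.2, -1.7]
opening: 0.674
grasp_force: 65.2
```

Call:
servo_tool(steps=[{"dx": 0,"dy": 0.12,"dz": 0,"wx": 0,"wy": 0,"wz": 0},{"dx": 0,"dy": 0.12,"dz": 0,"wx": 0,"wy": 0,"wz": 0},{"dx": 0,"dy": 0.12,"dz": -0.1,"wx": 0,"wy": 0,"wz": 0},{"dx": 0,"dy": 0.12,"dz": -0.3,"wx": 0,"wy": 0,"wz": 0},{"dx": 0,"dy": 0.12,"dz": -0.5,"wx": 0,"wy": 0,"wz": 0}])

```text
time_s: 20.53
eef_pos: [0.5456, 0.1555, 0.123]
eef_rot: [0.001, 0.0, 1.0, -0.0]
wrist_force: [-0.3, 0.4, -2.2]
opening: 0.675
grasp_force: 65.2
```

```bash
python3 - <<'E'
from h import *
o=ctrl.get_obs(); print(o["time_s"],o["eef_pos"],o["opening"]); c=cam("wrist","w9"); print(ribs(c)); moulds(c,.099); moulds(c,o["eef_pos"][2]-.013+.055)
E
```

```text
20.5333 [0.54555541 0.15554945 0.12302202] 0.6745641419756678
(((537.833251953125, 250.9250030517578), (87.77149200439453, 77.81938171386719), 0.0887574702501297), array([ 355,  148,  132,  128, 3230], dtype=int32))
cream 7194 [452.1 238.6] [388, 172, 128, 142] [  5 186 208] [array([542.4, 251.6]), array([85.2, 58.7]), np.float64(0.0)]
cream 13611 [274.2 278.9] [189, 216, 171, 169] [ 15  17 146] [array([581.5, 155.7]), array([115.1,  93.2]), np.float64(0.1)]
cream 7194 [452.1 238.6] [388, 172, 128, 142] [  5 186 208] [array([512.7, 213.5]), array([51.4, 35.4]), np.float64(0.0)]
cream 13611 [274.2 278.9] [189, 216, 171, 169] [ 15  17 146] [array([536.3, 155.7]), array([69.4, 56.2]), np.float64(0.1)]
```

Call:
servo_tool(steps=[{"dx": 0,"dy": 0,"dz": -0.2,"wx": 0,"wy": 0,"wz": 0},{"dx": 0,"dy": 0,"dz": -0.4,"wx": 0,"wy": 0,"wz": 0},{"dx": 0,"dy": 0,"dz": -0.53,"wx": 0,"wy": 0,"wz": 0},{"dx": 0,"dy": 0,"dz": -0.61,"wx": 0,"wy": 0,"wz": 0},{"dx": 0,"dy": 0,"dz": -0.65,"wx": 0,"wy": 0,"wz": 0}])

```text
time_s: 21.0
eef_pos: [0.5451, 0.156, 0.0583]
eef_rot: [-0.0, 0.0, 1.0, -0.0]
wrist_force: [-1.4, -2.0, 16.8]
opening: 0.668
grasp_force: 67.2
```

Call:
servo_tool(steps=[{"dx": 0,"dy": 0,"dz": 0,"wx": 0,"wy": 0,"wz": 0},{"dx": 0,"dy": 0,"dz": 0,"wx": 0,"wy": 0,"wz": 0},{"dx": 0,"dy": 0,"dz": 0,"wx": 0,"wy": 0,"wz": 0},{"dx": 0,"dy": 0,"dz": 0,"wx": 0,"wy": 0,"wz": 0},{"dx": 0,"dy": 0,"dz": 0,"wx": 0,"wy": 0,"wz": 0}], jaw=0.88)

```text
time_s: 21.42
eef_pos: [0.545, 0.1567, 0.0588]
eef_rot: [0.0, -0.0, 1.0, 0.0]
wrist_force: [0.2, -0.1, 0.1]
opening: 0.882
grasp_force: 0.0
```

Call:
servo_tool(steps=[{"dx": 0,"dy": 0,"dz": 0.15,"wx": 0,"wy": 0,"wz": 0},{"dx": 0,"dy": 0,"dz": 0.35,"wx": 0,"wy": 0,"wz": 0},{"dx": 0,"dy": 0,"dz": 0.6,"wx": 0,"wy": 0,"wz": 0},{"dx": 0,"dy": 0,"dz": 0.8,"wx": 0,"wy": 0,"wz": 0},{"dx": 0,"dy": 0,"dz": 1,"wx": 0,"wy": 0,"wz": 0}])

```text
time_s: 21.83
eef_pos: [0.5448, 0.1568, 0.1597]
eef_rot: [0.0, -0.0, 1.0, 0.0]
wrist_force: [0.1, 0.5, 0.4]
opening: 0.885
grasp_force: 0.0
```

Call:
servo_tool(steps=[{"dx": -0.1,"dy": -0.25,"dz": 0.3,"wx": 0,"wy": 0,"wz": 0},{"dx": -0.2,"dy": -0.5,"dz": 0.6,"wx": 0,"wy": 0,"wz": 0},{"dx": -0.3,"dy": -0.7,"dz": 0.8,"wx": 0,"wy": 0,"wz": 0},{"dx": -0.4,"dy": -0.9,"dz": 0.9,"wx": 0,"wy": 0,"wz": 0},{"dx": -0.45,"dy": -1,"dz": 0.9,"wx": 0,"wy": 0,"wz": 0}], jaw=1)

```text
time_s: 22.25
eef_pos: [0.5005, 0.055, 0.2516]
eef_rot: [0.003, 0.0, 1.0, -0.001]
wrist_force: [1.1, 0.6, -0.0]
opening: 0.996
grasp_force: 0.0
```

Call:
servo_tool(steps=[{"dx": 0,"dy": -0.3,"dz": 0,"wx": 0,"wy": 0,"wz": 0},{"dx": 0,"dy": -0.5,"dz": 0,"wx": 0,"wy": 0,"wz": 0},{"dx": 0,"dy": -0.75,"dz": 0,"wx": 0,"wy": 0,"wz": 0},{"dx": 0,"dy": -0.95,"dz": 0,"wx": 0,"wy": 0,"wz": 0},{"dx": 0,"dy": -1,"dz": 0,"wx": 0,"wy": 0,"wz": 0}])

```text
time_s: 22.67
eef_pos: [0.4994, -0.0454, 0.2472]
eef_rot: [-0.001, 0.001, 1.0, -0.0]
wrist_force: [0.4, 0.5, -0.2]
opening: 0.996
grasp_force: 0.0
```

```bash
python3 - <<'E'
from h import *
o=ctrl.get_obs(); print(o["time_s"],o["eef_pos"]); c=cam("wrist","w10");print("ribs",ribs(c)); moulds(c); print("in bay:"); moulds(c,.099)
E
```

```text
22.6667 [ 0.49936463 -0.04544116  0.24721631]
ribs (((564.5667724609375, 154.42376708984375), (79.70259857177734, 139.19500732421875), 89.95326232910156), array([ 410,  179,   96,  121, 2452], dtype=int32))
cream 2986 [ 71.7 151.1] [37, 111, 68, 84] [14 67 57] [array([ 467.1, -252.8]), array([58.3, 84.1]), np.float64(87.2)]
cream 2961 [482.3 238.5] [443, 200, 79, 81] [135   2 245] [array([564. , 183.9]), array([96.2, 69.9]), np.float64(0.0)]
cream 615 [553.3 258.5] [541, 217, 19, 64] [ 25  50 239] [array([576.2, 264.2]), array([79.7, 20.1]), np.float64(14.9)]
in bay:
cream 2986 [ 71.7 151.1] [37, 111, 68, 84] [14 67 57] [array([ 461.2, -225.5]), array([50.6, 73. ]), np.float64(87.2)]
cream 2961 [482.3 238.5] [443, 200, 79, 81] [135   2 245] [array([545.4, 153.8]), array([83.6, 60.7]), np.float64(0.0)]
cream 615 [553.3 258.5] [541, 217, 19, 64] [ 25  50 239] [array([555.9, 223.5]), array([69.3, 17.5]), np.float64(14.9)]
```

Call:
servo_tool(steps=[{"dx": -0.1,"dy": -0.25,"dz": 0,"wx": 0,"wy": 0,"wz": -0.01},{"dx": -0.2,"dy": -0.5,"dz": 0,"wx": 0,"wy": 0,"wz": -0.0155},{"dx": -0.33,"dy": -0.75,"dz": 0,"wx": 0,"wy": 0,"wz": -0.0155},{"dx": -0.33,"dy": -0.95,"dz": 0,"wx": 0,"wy": 0,"wz": -0.0155},{"dx": -0.33,"dy": -1,"dz": 0,"wx": 0,"wy": 0,"wz": -0.0155}])

```text
time_s: 23.13
eef_pos: [0.4664, -0.1445, 0.2478]
eef_rot: [-0.0, 0.025, 1.0, -0.0]
wrist_force: [-1.4, -0.3, 0.2]
opening: 1.002
grasp_force: 0.0
```

Call:
servo_tool(steps=[{"dx": 0,"dy": -0.25,"dz": -0.1,"wx": 0,"wy": 0,"wz": 0},{"dx": 0,"dy": -0.5,"dz": -0.2,"wx": 0,"wy": 0,"wz": 0},{"dx": 0,"dy": -0.75,"dz": -0.3,"wx": 0,"wy": 0,"wz": 0},{"dx": 0,"dy": -0.95,"dz": -0.4,"wx": 0,"wy": 0,"wz": 0},{"dx": 0,"dy": -1.0,"dz": -0.47,"wx": 0,"wy": 0,"wz": 0}])

```text
time_s: 23.55
eef_pos: [0.4669, -0.2443, 0.1998]
eef_rot: [-0.0, 0.025, 1.0, 0.0]
wrist_force: [0.0, -0.6, 0.4]
opening: 1.0
grasp_force: 0.0
```

Call:
servo_tool(steps=[{"dx": 0,"dy": -0.1,"dz": 0,"wx": 0,"wy": 0,"wz": 0},{"dx": 0,"dy": -0.1,"dz": 0,"wx": 0,"wy": 0,"wz": 0},{"dx": 0,"dy": -0.1,"dz": 0,"wx": 0,"wy": 0,"wz": 0},{"dx": 0,"dy": -0.1,"dz": 0,"wx": 0,"wy": 0,"wz": 0},{"dx": 0,"dy": -0.1,"dz": 0,"wx": 0,"wy": 0,"wz": 0}])

```text
time_s: 23.97
eef_pos: [0.4672, -0.2525, 0.202]
eef_rot: [0.0, 0.023, 1.0, -0.0]
wrist_force: [0.2, 0.6, -0.5]
opening: 1.003
grasp_force: 0.0
```

```bash
python3 - <<'E'
from h import *
o=ctrl.get_obs(); print(o["time_s"],o["eef_pos"]); c=cam("wrist","w11"); moulds(c)
for A,ce,s,m in blobs(c,(0,190,110),(8,255,255),60):
    P,r=planefit(c,m,.096); print("red",A,ce,s,r,cv2.boxPoints(r).round(0).tolist())
# copper pipe: top at z~.047
for A,ce,s,m in blobs(c,(2,90,90),(12,200,240),200): print("copper",A,ce,s,planefit(c,m,.047)[1])
E
```

```text
23.9667 [ 0.46717446 -0.25248209  0.2019514 ]
cream 3087 [271.5 190.2] [241, 146, 65, 92] [10 25 61] [array([ 465.1, -253.7]), array([57.3, 86.1]), np.float64(87.4)]
copper 135720 [292.8 198.8] [  0  51 560 341] ((532.8638916015625, -249.26260375976562), (354.0094909667969, 536.741455078125), 0.047491803765296936)
copper 281 [198.2 378.7] [179 373  36  12] ((682.9744873046875, -352.219970703125), (40.21310806274414, 15.95015811920166), 87.44766235351562)
copper 580 [ 91.8 411. ] [ 72 399  39  21] ((723.0830688476562, -486.3337707519531), (46.26408004760742, 31.23366928100586), 87.4549789428711)
copper 468 [460.4 410.2] [445 399  33  21] ((743.8311767578125, -42.29513931274414), (48.00584411621094, 26.492324829101562), 28.39263343811035)
```

View pics/w11.png

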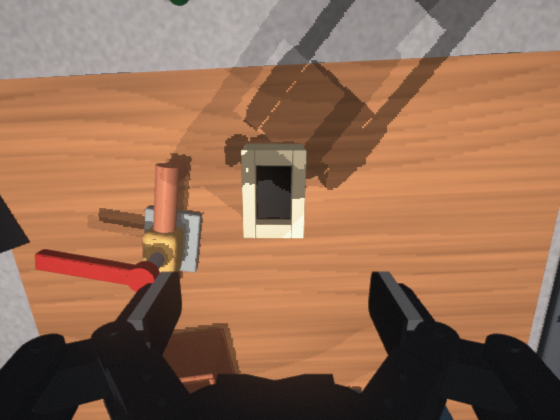

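Black is at (272,191), right below the tool at (0.466,-0.254). The copper valve has its lever disc at (145,272) and tip at (37,260). Grasp black.

Call:
servo_tool(steps=[{"dx": -0.01,"dy": 0,"dz": -0.2,"wx": 0,"wy": 0,"wz": 0},{"dx": -0.01,"dy": 0,"dz": -0.4,"wx": 0,"wy": 0,"wz": 0},{"dx": -0.01,"dy": 0,"dz": -0.6,"wx": 0,"wy": 0,"wz": 0},{"dx": -0.01,"dy": 0,"dz": -0.8,"wx": 0,"wy": 0,"wz": 0},{"dx": -0.01,"dy": 0,"dz": -1,"wx": 0,"wy": 0,"wz": 0}])

```text
time_s: 24.43
eef_pos: [0.466, -0.2529, 0.101]
eef_rot: [0.0, 0.024, 1.0, -0.0]
wrist_force: [0.6, -0.1, -0.1]
opening: 1.005
grasp_force: 0.0
```

Call:
servo_tool(steps=[{"dx": 0,"dy": 0,"dz": -0.2,"wx": 0,"wy": 0,"wz": 0},{"dx": 0,"dy": 0,"dz": -0.4,"wx": 0,"wy": 0,"wz": 0},{"dx": 0,"dy": 0,"dz": -0.6,"wx": 0,"wy": 0,"wz": 0},{"dx": 0,"dy": 0,"dz": -0.78,"wx": 0,"wy": 0,"wz": 0},{"dx": 0,"dy": 0,"dz": -0.88,"wx": 0,"wy": 0,"wz": 0}])

```text
time_s: 24.85
eef_pos: [0.465, -0.2521, 0.0116]
eef_rot: [-0.001, 0.024, 1.0, 0.001]
wrist_force: [-0.7, -0.1, -0.0]
opening: 0.997
grasp_force: 0.0
```

Call:
servo_tool(steps=[{"dx": 0,"dy": 0,"dz": 0,"wx": 0,"wy": 0,"wz": 0},{"dx": 0,"dy": 0,"dz": 0,"wx": 0,"wy": 0,"wz": 0},{"dx": 0,"dy": 0,"dz": 0,"wx": 0,"wy": 0,"wz": 0},{"dx": 0,"dy": 0,"dz": 0,"wx": 0,"wy": 0,"wz": 0},{"dx": 0,"dy": 0,"dz": 0,"wx": 0,"wy": 0,"wz": 0}], jaw=0)

```text
time_s: 25.27
eef_pos: [0.4664, -0.2538, 0.0143]
eef_rot: [0.001, 0.024, 1.0, -0.001]
wrist_force: [-0.6, -0.7, 1.4]
opening: 0.671
grasp_force: 65.4
```

Call:
servo_tool(steps=[{"dx": 0,"dy": 0,"dz": 0,"wx": 0,"wy": 0,"wz": 0},{"dx": 0,"dy": 0,"dz": 0.05,"wx": 0,"wy": 0,"wz": 0},{"dx": 0,"dy": 0,"dz": 0.2,"wx": 0,"wy": 0,"wz": 0},{"dx": 0,"dy": 0,"dz": 0.4,"wx": 0,"wy": 0,"wz": 0},{"dx": 0,"dy": 0,"dz": 0.6,"wx": 0,"wy": 0,"wz": 0}])

```text
time_s: 25.68
eef_pos: [0.4649, -0.2527, 0.0735]
eef_rot: [-0.001, 0.024, 1.0, 0.001]
wrist_force: [0.7, -0.4, -1.9]
opening: 0.673
grasp_force: 64.9
```

Call:
servo_tool(steps=[{"dx": 0.05,"dy": 0.1,"dz": 0.35,"wx": 0,"wy": 0,"wz": 0},{"dx": 0.15,"dy": 0.3,"dz": 0.7,"wx": 0,"wy": 0,"wz": 0.01},{"dx": 0.3,"dy": 0.55,"dz": 0.9,"wx": 0,"wy": 0,"wz": 0.0155},{"dx": 0.45,"dy": 0.8,"dz": 1,"wx": 0,"wy": 0,"wz": 0.0155},{"dx": 0.6,"dy": 1,"dz": 1,"wx": 0,"wy": 0,"wz": 0.0155}])

```text
time_s: 26.1
eef_pos: [0.5277, -0.1526, 0.1773]
eef_rot: [0.003, -0.0, 1.0, -0.001]
wrist_force: [0.9, -1.1, -2.8]
opening: 0.674
grasp_force: 65.1
```

```bash
python3 - <<'E'
from h import *
im=cv2.cvtColor(cv2.imread("pics/w11.png"),cv2.COLOR_BGR2HSV); print(im[265,90],im[255,60])
# rays into valve plane using pose of w8/w11 from scene/side views instead
for n in("scene","side"):
    c=cam(n)
    for A,ce,s,m in blobs(c,(0,180,110),(8,255,255),40):
        P,r=planefit(c,m,.094); print(n,A,ce,np.round(r[0]),np.round(r[1]),round(r[2],1),cv2.boxPoints(r).round(0).tolist())
E
```

```text
[  1 189 200] [  4 180  85]
scene 99 [281.6 138.6] [ 236. -368.] [101.  32.] 80.7 [[212.0, -416.0], [243.0, -421.0], [259.0, -321.0], [228.0, -316.0]]
scene 235 [152.2 152. ] [ 572. -557.] [88. 44.] 17.2 [[524.0, -549.0], [537.0, -591.0], [621.0, -565.0], [607.0, -523.0]]
scene 142 [197.6 165.5] [ 514. -408.] [114.  27.] 72.3 [[484.0, -458.0], [510.0, -466.0], [544.0, -358.0], [519.0, -350.0]]
scene 186 [374.5 300.5] [547. 253.] [41. 24.] 0.1 [[526.0, 265.0], [526.0, 241.0], [568.0, 241.0], [568.0, 266.0]]
side 350 [372.9 281.9] [ 513. -409.] [109.  29.] 73.0 [[484.0, -457.0], [511.0, -465.0], [543.0, -361.0], [516.0, -352.0]]
side 379 [246.6 328.8] [ 237. -370.] [102.  21.] 86.5 [[223.0, -420.0], [244.0, -421.0], [250.0, -319.0], [230.0, -318.0]]
side 588 [473.9 410.6] [ 463. -717.] [53. 43.] 17.4 [[431.0, -704.0], [444.0, -745.0], [494.0, -729.0], [481.0, -688.0]]
```

Call:
servo_tool(steps=[{"dx": 0.1,"dy": 0.25,"dz": 0,"wx": 0,"wy": 0,"wz": 0},{"dx": 0.25,"dy": 0.5,"dz": 0,"wx": 0,"wy": 0,"wz": 0},{"dx": 0.4,"dy": 0.75,"dz": 0,"wx": 0,"wy": 0,"wz": 0},{"dx": 0.5,"dy": 0.95,"dz": 0,"wx": 0,"wy": 0,"wz": 0},{"dx": 0.6,"dy": 1,"dz": 0,"wx": 0,"wy": 0,"wz": 0}])

```text
time_s: 26.62
eef_pos: [0.5853, -0.0506, 0.1727]
eef_rot: [-0.001, -0.001, 1.0, 0.001]
wrist_force: [0.2, -0.2, -2.2]
opening: 0.674
grasp_force: 65.4
```

Call:
servo_tool(steps=[{"dx": 0.1,"dy": 0.25,"dz": 0,"wx": 0,"wy": 0,"wz": 0},{"dx": 0.25,"dy": 0.5,"dz": 0,"wx": 0,"wy": 0,"wz": 0},{"dx": 0.4,"dy": 0.75,"dz": 0,"wx": 0,"wy": 0,"wz": 0},{"dx": 0.55,"dy": 0.95,"dz": 0,"wx": 0,"wy": 0,"wz": 0},{"dx": 0.63,"dy": 1,"dz": 0,"wx": 0,"wy": 0,"wz": 0}])

```text
time_s: 27.03
eef_pos: [0.6494, 0.0488, 0.1728]
eef_rot: [-0.0, -0.001, 1.0, 0.0]
wrist_force: [-0.5, -0.5, -2.9]
opening: 0.672
grasp_force: 65.4
```

Call:
servo_tool(steps=[{"dx": 0,"dy": 0.25,"dz": 0,"wx": 0,"wy": 0,"wz": 0},{"dx": 0,"dy": 0.5,"dz": 0,"wx": 0,"wy": 0,"wz": 0},{"dx": 0,"dy": 0.75,"dz": 0,"wx": 0,"wy": 0,"wz": 0},{"dx": 0,"dy": 0.95,"dz": 0,"wx": 0,"wy": 0,"wz": 0},{"dx": 0,"dy": 1,"dz": 0,"wx": 0,"wy": 0,"wz": 0}])

```text
time_s: 27.45
eef_pos: [0.6482, 0.1484, 0.1727]
eef_rot: [-0.001, -0.001, 1.0, 0.0]
wrist_force: [-0.8, -0.6, -3.1]
opening: 0.672
grasp_force: 65.4
```

Call:
servo_tool(steps=[{"dx": 0,"dy": 0.1,"dz": 0,"wx": 0,"wy": 0,"wz": 0},{"dx": 0,"dy": 0.1,"dz": 0,"wx": 0,"wy": 0,"wz": 0},{"dx": 0,"dy": 0.1,"dz": -0.1,"wx": 0,"wy": 0,"wz": 0},{"dx": 0,"dy": 0.1,"dz": -0.3,"wx": 0,"wy": 0,"wz": 0},{"dx": 0,"dy": 0.1,"dz": -0.4,"wx": 0,"wy": 0,"wz": 0}])

```text
time_s: 27.87
eef_pos: [0.6478, 0.1551, 0.1308]
eef_rot: [-0.001, 0.0, 1.0, -0.0]
wrist_force: [-0.9, -0.2, -3.6]
opening: 0.672
grasp_force: 65.4
```

```bash
python3 - <<'E'
from h import *
o=ctrl.get_obs(); print(o["time_s"],o["eef_pos"],o["opening"],o["grasp_force"]); c=cam("wrist","w12"); print(ribs(c)); moulds(c,.099); moulds(c,o["eef_pos"][2]-.013+.055)
E
```

```text
27.8667 [0.64781512 0.15514118 0.13075577] 0.672233559547333 65.42700922815129
(((606.8118896484375, 250.94879150390625), (192.62551879882812, 77.87322998046875), 0.2830183804035187), array([ 354,    0,  128,  294, 9852], dtype=int32))
cream 4920 [246.   89.4] [217, 0, 91, 142] [ 16  21 161] [array([554.9, 149.9]), array([64.5, 44.2]), np.float64(0.1)]
cream 3322 [321.9  65.8] [308, 0, 30, 141] [ 23  51 238] [array([554.6, 178.1]), array([64. , 12.9]), np.float64(0.2)]
cream 8460 [470.9  82.5] [405, 0, 140, 144] [  4 186 181] [array([555.3, 252.4]), array([65.5, 57.4]), np.float64(0.0)]
cream 2544 [208.4 265.8] [191, 223, 34, 97] [ 19  69 122] [array([665.1, 116. ]), array([64.1, 17.9]), np.float64(0.0)]
cream 3258 [275.2 240.6] [227, 224, 97, 35] [ 20  66 120] [array([644.2, 155.4]), array([21.3, 55. ]), np.float64(0.1)]
cream 2978 [340.5 274.2] [324, 224, 35, 116] [ 19  69 122] [array([672.7, 194.4]), array([17.7, 78.6]), np.float64(89.7)]
cream 446 [216.9 368.6] [205, 360, 27, 25] [ 21  63 225] [array([738.8, 117.7]), array([20. , 17.3]), np.float64(0.1)]
cream 4920 [246.   89.4] [217, 0, 91, 142] [ 16  21 161] [array([561.5, 152.2]), array([37.2, 25.5]), np.float64(0.1)]
cream 3322 [321.9  65.8] [308, 0, 30, 141] [ 23  51 238] [array([561.4, 168.4]), array([36.9,  7.4]), np.float64(0.2)]
cream 8460 [470.9  82.5] [405, 0, 140, 144] [  4 186 181] [array([561.8, 211.3]), array([37.8, 33.1]), np.float64(0.0)]
cream 2544 [208.4 265.8] [191, 223, 34, 97] [ 19  69 122] [array([625.1, 132.7]), array([37. , 10.3]), np.float64(0.0)]
cream 3258 [275.2 240.6] [227, 224, 97, 35] [ 20  66 120] [array([613.1, 155.4]), array([12.3, 31.7]), np.float64(0.1)]
cream 2978 [340.5 274.2] [324, 224, 35, 116] [ 19  69 122] [array([629.5, 177.9]), array([10.2, 45.3]), np.float64(89.7)]
cream 446 [216.9 368.6] [205, 360, 27, 25] [ 21  63 225] [array([667.6, 133.6]), array([11.5, 10. ]), np.float64(0.1)]
```

Call:
servo_tool(steps=[{"dx": 0.01,"dy": 0,"dz": -0.2,"wx": 0,"wy": 0,"wz": 0},{"dx": 0.01,"dy": 0,"dz": -0.4,"wx": 0,"wy": 0,"wz": 0},{"dx": 0.01,"dy": 0,"dz": -0.6,"wx": 0,"wy": 0,"wz": 0},{"dx": 0.01,"dy": 0,"dz": -0.7,"wx": 0,"wy": 0,"wz": 0},{"dx": 0.01,"dy": 0,"dz": -0.73,"wx": 0,"wy": 0,"wz": 0}])

```text
time_s: 28.33
eef_pos: [0.6487, 0.1557, 0.0586]
eef_rot: [-0.002, 0.0, 1.0, -0.0]
wrist_force: [-0.1, 0.2, -2.1]
opening: 0.672
grasp_force: 65.6
```

Call:
servo_tool(steps=[{"dx": 0,"dy": 0,"dz": -0.01,"wx": 0,"wy": 0,"wz": 0},{"dx": 0,"dy": 0,"dz": -0.02,"wx": 0,"wy": 0,"wz": 0},{"dx": 0,"dy": 0,"dz": -0.02,"wx": 0,"wy": 0,"wz": 0},{"dx": 0,"dy": 0,"dz": -0.02,"wx": 0,"wy": 0,"wz": 0},{"dx": 0,"dy": 0,"dz": -0.02,"wx": 0,"wy": 0,"wz": 0}])

```text
time_s: 28.75
eef_pos: [0.6501, 0.1568, 0.0591]
eef_rot: [0.001, -0.0, 1.0, 0.0]
wrist_force: [-0.1, -0.0, -2.0]
opening: 0.673
grasp_force: 65.5
```

Call:
servo_tool(steps=[{"dx": 0,"dy": 0,"dz": 0,"wx": 0,"wy": 0,"wz": 0},{"dx": 0,"dy": 0,"dz": 0,"wx": 0,"wy": 0,"wz": 0},{"dx": 0,"dy": 0,"dz": 0,"wx": 0,"wy": 0,"wz": 0},{"dx": 0,"dy": 0,"dz": 0,"wx": 0,"wy": 0,"wz": 0},{"dx": 0,"dy": 0,"dz": 0,"wx": 0,"wy": 0,"wz": 0}], jaw=0.9)

```text
time_s: 29.17
eef_pos: [0.6499, 0.1567, 0.0585]
eef_rot: [0.0, -0.0, 1.0, -0.0]
wrist_force: [-0.2, 0.5, -0.3]
opening: 0.9
grasp_force: 0.0
```

Call:
servo_tool(steps=[{"dx": 0,"dy": 0,"dz": 0.15,"wx": 0,"wy": 0,"wz": 0},{"dx": 0,"dy": 0,"dz": 0.35,"wx": 0,"wy": 0,"wz": 0},{"dx": 0,"dy": 0,"dz": 0.6,"wx": 0,"wy": 0,"wz": 0},{"dx": 0,"dy": 0,"dz": 0.8,"wx": 0,"wy": 0,"wz": 0},{"dx": 0,"dy": 0,"dz": 1,"wx": 0,"wy": 0,"wz": 0}])

```text
time_s: 29.58
eef_pos: [0.6501, 0.1567, 0.161]
eef_rot: [0.001, -0.0, 1.0, 0.0]
wrist_force: [-0.8, 0.9, 0.1]
opening: 0.9
grasp_force: 0.0
```

Call:
servo_tool(steps=[{"dx": -0.2,"dy": -0.1,"dz": 0.3,"wx": 0,"wy": 0,"wz": 0},{"dx": -0.5,"dy": -0.3,"dz": 0.6,"wx": 0,"wy": 0,"wz": 0},{"dx": -0.75,"dy": -0.5,"dz": 0.8,"wx": 0,"wy": 0,"wz": 0},{"dx": -0.9,"dy": -0.6,"dz": 0.95,"wx": 0,"wy": 0,"wz": 0},{"dx": -1,"dy": -0.6,"dz": 1,"wx": 0,"wy": 0,"wz": 0}])

```text
time_s: 30.0
eef_pos: [0.5496, 0.095, 0.2632]
eef_rot: [0.003, 0.0, 1.0, -0.001]
wrist_force: [0.7, 0.7, -1.0]
opening: 0.898
grasp_force: 0.0
```

Call:
servo_tool(steps=[{"dx": -0.2,"dy": 0,"dz": 0.2,"wx": 0,"wy": 0,"wz": 0},{"dx": -0.4,"dy": 0,"dz": 0.3,"wx": 0,"wy": 0,"wz": 0},{"dx": -0.5,"dy": 0,"dz": 0.4,"wx": 0,"wy": 0,"wz": 0},{"dx": -0.5,"dy": 0,"dz": 0.4,"wx": 0,"wy": 0,"wz": 0},{"dx": -0.5,"dy": 0,"dz": 0.4,"wx": 0,"wy": 0,"wz": 0}])

```text
time_s: 30.42
eef_pos: [0.5001, 0.0967, 0.3]
eef_rot: [0.002, -0.0, 1.0, -0.0]
wrist_force: [-0.2, 0.2, 0.4]
opening: 0.9
grasp_force: 0.0
```

```bash
python3 - <<'E'
from h import *
o=ctrl.get_obs(); print(o["time_s"],o["eef_pos"]); c=cam("wrist","w13");print("ribs",ribs(c)); moulds(c,.099)
m=np.uint8(c["hsv"][...,0]*0); 
E
```

```text
30.4167 [0.50010004 0.09671918 0.30003174]
ribs (((599.1239624023438, 156.8424072265625), (75.0183334350586, 206.2902374267578), 89.950927734375), array([ 289,  169,   69,  151, 1789], dtype=int32))
cream 1613 [330.2 229.1] [299, 186, 57, 71] [120   4 245] [array([545.9, 154.2]), array([83.4, 61.1]), np.float64(0.2)]
cream 2258 [414.1 220.7] [384, 186, 62, 72] [  5 185 183] [array([546.3, 252.8]), array([84.6, 58.9]), np.float64(0.1)]
cream 1908 [322.6 300.4] [297, 261, 53, 71] [15 26 40] [array([642.9, 155.3]), array([97.6, 61.8]), np.float64(0.2)]
```

All three moulds read as seated: white (0.546,0.155), red (0.546,0.253), black (0.650,0.156). Now I'll go over the copper valve with the fingers shut.

Call:
servo_tool(steps=[{"dx": 0,"dy": -0.25,"dz": 0,"wx": 0,"wy": 0,"wz": 0},{"dx": 0,"dy": -0.5,"dz": 0,"wx": 0,"wy": 0,"wz": 0},{"dx": 0,"dy": -0.75,"dz": 0,"wx": 0,"wy": 0,"wz": 0},{"dx": 0,"dy": -1,"dz": 0,"wx": 0,"wy": 0,"wz": 0},{"dx": 0,"dy": -1,"dz": 0,"wx": 0,"wy": 0,"wz": 0}], jaw=0)

```text
time_s: 30.88
eef_pos: [0.5, -0.0069, 0.2972]
eef_rot: [-0.001, 0.001, 1.0, -0.001]
wrist_force: [0.4, -0.0, 0.7]
opening: 0.186
grasp_force: 0.0
```

Call:
servo_tool(steps=[{"dx": 0,"dy": -0.25,"dz": 0,"wx": 0,"wy": 0,"wz": 0},{"dx": 0,"dy": -0.5,"dz": 0,"wx": 0,"wy": 0,"wz": 0},{"dx": 0,"dy": -0.75,"dz": 0,"wx": 0,"wy": 0,"wz": 0},{"dx": 0,"dy": -1,"dz": 0,"wx": 0,"wy": 0,"wz": 0},{"dx": 0,"dy": -1,"dz": 0,"wx": 0,"wy": 0,"wz": 0}])

```text
time_s: 31.3
eef_pos: [0.4999, -0.1067, 0.2973]
eef_rot: [-0.001, 0.001, 1.0, -0.0]
wrist_force: [-0.3, -0.4, -0.2]
opening: -0.004
grasp_force: 0.0
```

Call:
servo_tool(steps=[{"dx": 0,"dy": -0.25,"dz": 0,"wx": 0,"wy": 0,"wz": 0},{"dx": 0,"dy": -0.5,"dz": 0,"wx": 0,"wy": 0,"wz": 0},{"dx": 0,"dy": -0.75,"dz": 0,"wx": 0,"wy": 0,"wz": 0},{"dx": 0,"dy": -1,"dz": 0,"wx": 0,"wy": 0,"wz": 0},{"dx": 0,"dy": -1,"dz": 0,"wx": 0,"wy": 0,"wz": 0}])

```text
time_s: 31.72
eef_pos: [0.4998, -0.2063, 0.2973]
eef_rot: [-0.001, 0.001, 1.0, -0.0]
wrist_force: [-0.8, 0.1, 0.7]
opening: -0.001
grasp_force: 0.0
```

Call:
servo_tool(steps=[{"dx": 0,"dy": -0.25,"dz": 0,"wx": 0,"wy": 0,"wz": 0},{"dx": 0,"dy": -0.5,"dz": 0,"wx": 0,"wy": 0,"wz": 0},{"dx": 0,"dy": -0.75,"dz": 0,"wx": 0,"wy": 0,"wz": 0},{"dx": 0,"dy": -1,"dz": 0,"wx": 0,"wy": 0,"wz": 0},{"dx": 0,"dy": -1,"dz": 0,"wx": 0,"wy": 0,"wz": 0}])

```text
time_s: 32.13
eef_pos: [0.4998, -0.306, 0.2972]
eef_rot: [-0.001, 0.001, 1.0, -0.0]
wrist_force: [0.5, 0.1, -0.6]
opening: -0.003
grasp_force: 0.0
```

Call:
servo_tool(steps=[{"dx": -0.1,"dy": -0.25,"dz": 0,"wx": 0,"wy": 0,"wz": 0},{"dx": -0.2,"dy": -0.5,"dz": -0.1,"wx": 0,"wy": 0,"wz": 0},{"dx": -0.25,"dy": -0.75,"dz": -0.3,"wx": 0,"wy": 0,"wz": 0},{"dx": -0.25,"dy": -1,"dz": -0.5,"wx": 0,"wy": 0,"wz": 0},{"dx": -0.25,"dy": -1,"dz": -0.5,"wx": 0,"wy": 0,"wz": 0}])

```text
time_s: 32.55
eef_pos: [0.473, -0.404, 0.2426]
eef_rot: [-0.003, 0.001, 1.0, 0.003]
wrist_force: [-0.2, 1.3, -0.8]
opening: 0.002
grasp_force: 0.0
```

Call:
servo_tool(steps=[{"dx": 0,"dy": 0,"dz": 0,"wx": 0,"wy": 0,"wz": 0},{"dx": 0,"dy": 0,"dz": 0,"wx": 0,"wy": 0,"wz": 0},{"dx": 0,"dy": 0,"dz": 0,"wx": 0,"wy": 0,"wz": 0},{"dx": 0,"dy": 0,"dz": 0,"wx": 0,"wy": 0,"wz": 0},{"dx": 0,"dy": 0,"dz": 0,"wx": 0,"wy": 0,"wz": 0}])

```text
time_s: 32.97
eef_pos: [0.4755, -0.4026, 0.2495]
eef_rot: [0.001, -0.001, 1.0, -0.001]
wrist_force: [0.6, 0.1, -1.0]
opening: 0.003
grasp_force: 0.0
```

```bash
python3 - <<'E'
from h import *
o=ctrl.get_obs(); print(o["time_s"],o["eef_pos"],o["opening"]); c=cam("wrist","w14")
for A,ce,s,m in blobs(c,(0,175,70),(8,255,255),60):
    P,r=planefit(c,m,.096); print("red",A,ce,s,r,cv2.boxPoints(r).round(0).tolist())
E
```

```text
32.9667 [ 0.47548246 -0.40257622  0.24953646] 0.0026880639873056423
red 2982 [ 33.6 192.1] [  0 151  70  83] ((476.62445068359375, -628.902587890625), (74.08927917480469, 37.98050308227539), 17.422119140625) [[436.0, -622.0], [447.0, -658.0], [518.0, -636.0], [506.0, -600.0]]
red 1731 [270.9 233.2] [217 215 102  40] ((513.77978515625, -407.8795471191406), (100.49323272705078, 26.82351303100586), 75.03382110595703) [[488.0, -453.0], [514.0, -460.0], [540.0, -363.0], [514.0, -356.0]]
```

View pics/w14.png

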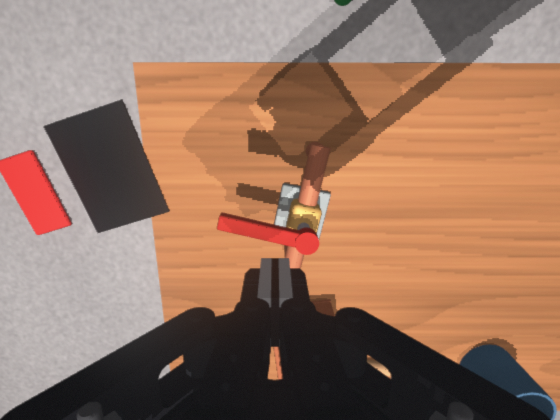

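The lever disc is at (307,242) and the tip end at (219,222); the copper pipe runs (318,150) to (293,262).

```bash
python3 - <<'E'
from h import *
c=cam("wrist")
m=[b for b in blobs(c,(0,175,70),(8,255,255),60) if 200<b[1][0]<330][0][3]
for z in(.09,.096):
    print(z,ray(c,(307,242),z).round(4),ray(c,(218.5,221.5),z).round(4))
    P,_=planefit(c,m,z); d=np.array([.2588,.9659]); n=np.array([.9659,-.2588])
    t=P@d; s=P@n
    for lo in np.arange(t.min(),t.max(),.01):
        k=(t>=lo)&(t<lo+.01); print(round(lo,3),(s[k].min()*1000).round(1),(s[k].max()*1000).round(1),end="; ")
    print()
E
```

```text
0.09 [ 0.5268 -0.3701  0.09  ] [ 0.5053 -0.458   0.09  ]
-0.312 598.3 614.7; -0.302 598.2 614.4; -0.292 597.9 614.2; -0.282 596.9 613.9; -0.272 597.1 613.9; -0.262 596.5 613.6; -0.252 595.9 613.3; -0.242 595.4 613.6; -0.232 590.5 617.6; -0.222 591.0 618.1; -0.212 600.7 612.2; 
0.096 [ 0.5242 -0.3707  0.096 ] [ 0.5031 -0.4569  0.096 ]
-0.311 596.1 612.2; -0.301 596.1 611.9; -0.291 595.7 611.7; -0.281 594.7 611.4; -0.271 594.6 611.1; -0.261 594.4 611.1; -0.251 593.8 611.1; -0.241 591.7 610.8; -0.231 588.4 615.5; -0.221 589.7 615.2; -0.211 601.5 605.9;
```

```bash
python3 - <<'E'
import numpy as np
H=np.array([.524,-.3705]); r=.065
for sg,ths in((-1,[-15,0,15,30,45,60,75,90,93]),(1,[105,90,75,60,45,30,15,0,-3])):
    for th in ths:
        a=np.radians(256.9-th); u=np.array([np.cos(a),np.sin(a)]); v=np.array([np.sin(a),-np.cos(a)])
        print(sg,th,(H+r*u+sg*(.008+.011*abs(v[0])+.0145*abs(v[1]))*v).round(4))
E
```

```text
-1 -15 [ 0.5456 -0.4348]
-1 0 [ 0.5307 -0.4388]
-1 15 [ 0.515  -0.4394]
-1 30 [ 0.4985 -0.4357]
-1 45 [ 0.4826 -0.427 ]
-1 60 [ 0.4691 -0.4134]
-1 75 [ 0.4598 -0.3955]
-1 90 [ 0.4551 -0.3797]
-1 93 [ 0.4546 -0.3765]
1 105 [ 0.4789 -0.317 ]
1 90 [ 0.4663 -0.3318]
1 75 [ 0.4583 -0.3498]
1 60 [ 0.4545 -0.3654]
1 45 [ 0.455  -0.3827]
1 30 [ 0.4606 -0.4002]
1 15 [ 0.4717 -0.4163]
1 0 [ 0.4878 -0.4288]
1 -3 [ 0.4916 -0.4307]
```

Call:
servo_tool(steps=[{"dx": 0.3,"dy": -0.1,"dz": 0,"wx": 0,"wy": 0,"wz": 0},{"dx": 0.6,"dy": -0.25,"dz": 0,"wx": 0,"wy": 0,"wz": 0},{"dx": 0.73,"dy": -0.34,"dz": -0.2,"wx": 0,"wy": 0,"wz": 0},{"dx": 0.73,"dy": -0.34,"dz": -0.5,"wx": 0,"wy": 0,"wz": 0},{"dx": 0.73,"dy": -0.34,"dz": -0.8,"wx": 0,"wy": 0,"wz": 0}])

```text
time_s: 33.48
eef_pos: [0.5492, -0.4381, 0.1686]
eef_rot: [0.001, -0.001, 1.0, -0.001]
wrist_force: [0.5, -0.2, 0.1]
opening: 0.003
grasp_force: 0.0
```

Call:
servo_tool(steps=[{"dx": 0,"dy": 0,"dz": -0.2,"wx": 0,"wy": 0,"wz": 0},{"dx": 0,"dy": 0,"dz": -0.45,"wx": 0,"wy": 0,"wz": 0},{"dx": 0,"dy": 0,"dz": -0.7,"wx": 0,"wy": 0,"wz": 0},{"dx": 0,"dy": 0,"dz": -0.95,"wx": 0,"wy": 0,"wz": 0},{"dx": 0,"dy": 0,"dz": -0.95,"wx": 0,"wy": 0,"wz": 0}])

```text
time_s: 33.9
eef_pos: [0.545, -0.4342, 0.0671]
eef_rot: [-0.003, -0.0, 1.0, 0.004]
wrist_force: [-0.9, 2.0, -2.0]
opening: 0.003
grasp_force: 0.0
```

Call:
servo_tool(steps=[{"dx": -0.08,"dy": 0,"dz": 0,"wx": 0,"wy": 0,"wz": 0},{"dx": -0.17,"dy": -0.02,"dz": 0,"wx": 0,"wy": 0,"wz": 0},{"dx": -0.25,"dy": -0.03,"dz": 0,"wx": 0,"wy": 0,"wz": 0},{"dx": -0.33,"dy": -0.03,"dz": 0,"wx": 0,"wy": 0,"wz": 0},{"dx": -0.41,"dy": -0.01,"dz": 0,"wx": 0,"wy": 0,"wz": 0}])

```text
time_s: 34.32
eef_pos: [0.5067, -0.4397, 0.0756]
eef_rot: [0.001, 0.0, 1.0, -0.002]
wrist_force: [3.5, -0.1, 0.8]
opening: 0.003
grasp_force: 1.2
```

Call:
servo_tool(steps=[{"dx": -0.08,"dy": 0.03,"dz": 0,"wx": 0,"wy": 0,"wz": 0},{"dx": -0.16,"dy": 0.07,"dz": 0,"wx": 0,"wy": 0,"wz": 0},{"dx": -0.24,"dy": 0.14,"dz": 0,"wx": 0,"wy": 0,"wz": 0},{"dx": -0.3,"dy": 0.2,"dz": 0,"wx": 0,"wy": 0,"wz": 0},{"dx": -0.35,"dy": 0.28,"dz": 0,"wx": 0,"wy": 0,"wz": 0}])

```text
time_s: 34.73
eef_pos: [0.4709, -0.4103, 0.0737]
eef_rot: [0.0, -0.0, 1.0, -0.001]
wrist_force: [2.6, -2.0, -0.1]
opening: 0.001
grasp_force: 1.1
```

Call:
servo_tool(steps=[{"dx": -0.05,"dy": 0.09,"dz": 0,"wx": 0,"wy": 0,"wz": 0},{"dx": -0.09,"dy": 0.17,"dz": 0,"wx": 0,"wy": 0,"wz": 0},{"dx": -0.12,"dy": 0.26,"dz": 0,"wx": 0,"wy": 0,"wz": 0},{"dx": -0.14,"dy": 0.33,"dz": 0,"wx": 0,"wy": 0,"wz": 0},{"dx": -0.14,"dy": 0.36,"dz": 0,"wx": 0,"wy": 0,"wz": 0}])

```text
time_s: 35.15
eef_pos: [0.4581, -0.3796, 0.0743]
eef_rot: [0.002, -0.0, 1.0, -0.007]
wrist_force: [1.6, -30.7, -17.1]
opening: 0.001
grasp_force: 14.5
```

Call:
servo_tool(steps=[{"dx": 0,"dy": -0.1,"dz": 0,"wx": 0,"wy": 0,"wz": 0},{"dx": 0,"dy": -0.2,"dz": 0.1,"wx": 0,"wy": 0,"wz": 0},{"dx": 0,"dy": -0.2,"dz": 0.4,"wx": 0,"wy": 0,"wz": 0},{"dx": 0,"dy": -0.2,"dz": 0.8,"wx": 0,"wy": 0,"wz": 0},{"dx": 0,"dy": -0.2,"dz": 1,"wx": 0,"wy": 0,"wz": 0}])

```text
time_s: 35.57
eef_pos: [0.4584, -0.3951, 0.1777]
eef_rot: [0.001, -0.0, 1.0, -0.001]
wrist_force: [0.7, 0.0, 0.3]
opening: 0.002
grasp_force: 0.0
```

Call:
servo_tool(steps=[{"dx": 0,"dy": 0.25,"dz": 0.3,"wx": 0,"wy": 0,"wz": 0},{"dx": 0,"dy": 0.5,"dz": 0.6,"wx": 0,"wy": 0,"wz": 0},{"dx": 0,"dy": 0.75,"dz": 0.9,"wx": 0,"wy": 0,"wz": 0},{"dx": 0,"dy": 1,"dz": 1,"wx": 0,"wy": 0,"wz": 0},{"dx": 0,"dy": 1,"dz": 1,"wx": 0,"wy": 0,"wz": 0}], jaw=1)

```text
time_s: 35.98
eef_pos: [0.4589, -0.2912, 0.2779]
eef_rot: [0.002, -0.002, 1.0, -0.001]
wrist_force: [0.5, -0.1, 0.3]
opening: 0.706
grasp_force: 0.0
```

Call:
servo_tool(steps=[{"dx": 0,"dy": 0.25,"dz": 0,"wx": 0,"wy": 0,"wz": 0},{"dx": 0,"dy": 0.5,"dz": 0,"wx": 0,"wy": 0,"wz": 0},{"dx": 0,"dy": 0.75,"dz": 0,"wx": 0,"wy": 0,"wz": 0},{"dx": 0,"dy": 1,"dz": 0,"wx": 0,"wy": 0,"wz": 0},{"dx": 0,"dy": 1,"dz": 0,"wx": 0,"wy": 0,"wz": 0}])

```text
time_s: 36.4
eef_pos: [0.457, -0.1905, 0.2728]
eef_rot: [-0.001, -0.002, 1.0, 0.002]
wrist_force: [0.2, 0.2, -0.3]
opening: 1.0
grasp_force: 0.0
```

Call:
servo_tool(steps=[{"dx": 0,"dy": 0.25,"dz": 0,"wx": 0,"wy": 0,"wz": 0},{"dx": 0,"dy": 0.5,"dz": 0,"wx": 0,"wy": 0,"wz": 0},{"dx": 0,"dy": 0.75,"dz": 0,"wx": 0,"wy": 0,"wz": 0},{"dx": 0,"dy": 1,"dz": 0,"wx": 0,"wy": 0,"wz": 0},{"dx": 0,"dy": 1,"dz": 0,"wx": 0,"wy": 0,"wz": 0}])

```text
time_s: 36.82
eef_pos: [0.4571, -0.0913, 0.273]
eef_rot: [-0.001, -0.002, 1.0, 0.001]
wrist_force: [0.4, -0.7, 0.2]
opening: 0.999
grasp_force: 0.0
```

Call:
servo_tool(steps=[{"dx": 0,"dy": 0.25,"dz": 0,"wx": 0,"wy": 0,"wz": 0},{"dx": 0,"dy": 0.5,"dz": 0,"wx": 0,"wy": 0,"wz": 0},{"dx": 0,"dy": 0.75,"dz": 0,"wx": 0,"wy": 0,"wz": 0},{"dx": 0,"dy": 1,"dz": 0,"wx": 0,"wy": 0,"wz": 0},{"dx": 0,"dy": 1,"dz": 0,"wx": 0,"wy": 0,"wz": 0}])

```text
time_s: 37.23
eef_pos: [0.4573, 0.0081, 0.273]
eef_rot: [-0.001, -0.002, 1.0, 0.001]
wrist_force: [-0.2, -0.0, -0.3]
opening: 0.997
grasp_force: 0.0
```

```bash
python3 - <<'E'
from h import *
o=ctrl.get_obs(); print(o["time_s"],o["eef_pos"],o["opening"]); c=cam("wrist","w15");print("ribs",ribs(c)); moulds(c,.099)
for n in("scene","side"):
    c=cam(n)
    for A,ce,s,m in blobs(c,(0,175,80),(8,255,255),40):
        P,r=planefit(c,m,.094); print(n,A,ce,np.round(r[0]),np.round(r[1]),round(r[2],1))
E
```

```text
37.2333 [0.4573071  0.00811015 0.27304542] 0.9973976799855476
ribs (((568.9068603515625, 249.7461700439453), (81.38029479980469, 149.62796020507812), 89.55554962158203), array([ 427,  210,   92,  114, 2259], dtype=int32))
cream 1701 [416.2 257.2] [383, 230, 60, 73] [135   2 244] [array([543.7, 155.6]), array([86.5, 58.5]), np.float64(0.1)]
cream 2356 [499.4 267.8] [465, 234, 70, 70] [  4 189 177] [array([546.2, 252.2]), array([83.5, 58.9]), np.float64(0.1)]
cream 326 [377.8 354.4] [372, 333, 13, 44] [ 25  49 239] [array([659.9, 133.5]), array([62.6, 12.6]), np.float64(0.1)]
scene 121 [281.6 139. ] [ 237. -368.] [110.  32.] 82.8
scene 237 [152.2 152. ] [ 572. -557.] [88. 44.] 17.2
scene 227 [213.9 168.5] [ 490. -366.] [ 41. 103.] 81.6
scene 186 [374.4 300.6] [547. 254.] [42. 24.] 0.8
side 410 [348.6 274.5] [ 487. -366.] [ 32. 107.] 80.9
side 411 [246.6 329.1] [ 236. -371.] [105.  23.] 85.5
side 591 [473.9 410.5] [ 463. -717.] [54. 43.] 17.0
```

```bash
python3 - <<'E'
from h import *
H=np.array([.524,-.3705])
for n in("scene","side"):
    c=cam(n)
    b=[b for b in blobs(c,(0,150,60),(8,255,255),40) if np.linalg.norm(b[1]-((213.9,168.5) if n=="scene" else (348.6,274.5)))<8][0]
    cnt=cv2.findContours(b[3],cv2.RETR_EXTERNAL,cv2.CHAIN_APPROX_NONE)[0][0][:,0]
    print(n,b[2],"minx",cnt[cnt[:,0].argmin()],"maxx",cnt[cnt[:,0].argmax()],"miny",cnt[cnt[:,1].argmin()])
    for th in(80,90):
        a=np.radians(256.9-th);u=np.array([np.cos(a),np.sin(a)]);v=np.array([-u[1],u[0]])
        hull=cv2.convexHull(np.float32([proj(c,[*(H+rr*u+s*v),z]) for rr,s in((.09,.008),(.09,-.008),(0,.008),(0,-.008)) for z in(.084,.096)]))
        m=np.zeros((420,560),np.uint8); cv2.fillConvexPoly(m,np.round(hull).astype(int),1)
        print(th,"bbox",cv2.boundingRect(hull),"uncovered",int((m&(1-b[3])).sum()),"of",int(m.sum()))
E
```

```text
scene [198 162  35  15] minx [198 170] maxx [232 166] miny [225 162]
80 bbox (201, 159, 31, 17) uncovered 53 of 247
90 bbox (201, 161, 34, 15) uncovered 75 of 255
side [325 264  46  22] minx [325 279] maxx [370 269] miny [363 264]
80 bbox (326, 266, 40, 25) uncovered 163 of 445
90 bbox (323, 266, 43, 20) uncovered 96 of 445
```

The lever was hard against its open stop (30 N), and the side view fits 90°. Back to the carrier grip.

Call:
servo_tool(steps=[{"dx": 0.04,"dy": 0.25,"dz": 0,"wx": 0,"wy": 0,"wz": 0},{"dx": 0.04,"dy": 0.5,"dz": 0,"wx": 0,"wy": 0,"wz": 0},{"dx": 0.04,"dy": 0.75,"dz": 0,"wx": 0,"wy": 0,"wz": 0},{"dx": 0.04,"dy": 1,"dz": 0,"wx": 0,"wy": 0,"wz": 0},{"dx": 0.04,"dy": 1,"dz": 0,"wx": 0,"wy": 0,"wz": 0}])

```text
time_s: 37.9
eef_pos: [0.4617, 0.1077, 0.2733]
eef_rot: [-0.0, -0.001, 1.0, 0.001]
wrist_force: [0.5, 0.3, 0.3]
opening: 1.004
grasp_force: 0.0
```

Call:
servo_tool(steps=[{"dx": 0,"dy": 0.3,"dz": -0.1,"wx": 0,"wy": 0,"wz": 0},{"dx": 0,"dy": 0.6,"dz": -0.3,"wx": 0,"wy": 0,"wz": 0},{"dx": 0,"dy": 0.9,"dz": -0.5,"wx": 0,"wy": 0,"wz": 0},{"dx": 0,"dy": 0.98,"dz": -0.7,"wx": 0,"wy": 0,"wz": 0},{"dx": 0,"dy": 0.98,"dz": -0.9,"wx": 0,"wy": 0,"wz": 0}])

```text
time_s: 38.32
eef_pos: [0.462, 0.2044, 0.1824]
eef_rot: [0.0, -0.001, 1.0, 0.0]
wrist_force: [-0.2, 0.3, -0.0]
opening: 0.999
grasp_force: 0.0
```

Call:
servo_tool(steps=[{"dx": 0,"dy": 0,"dz": -0.3,"wx": 0,"wy": 0,"wz": 0},{"dx": 0,"dy": 0,"dz": -0.6,"wx": 0,"wy": 0,"wz": 0},{"dx": 0,"dy": 0,"dz": -0.9,"wx": 0,"wy": 0,"wz": 0},{"dx": 0,"dy": 0,"dz": -1,"wx": 0,"wy": 0,"wz": 0},{"dx": 0,"dy": 0,"dz": -1,"wx": 0,"wy": 0,"wz": 0}])

```text
time_s: 38.73
eef_pos: [0.4598, 0.2021, 0.0805]
eef_rot: [-0.003, 0.0, 1.0, -0.001]
wrist_force: [0.1, 0.1, -0.3]
opening: 0.998
grasp_force: 0.0
```

Call:
servo_tool(steps=[{"dx": 0,"dy": 0,"dz": -0.1,"wx": 0,"wy": 0,"wz": 0},{"dx": 0,"dy": 0,"dz": -0.15,"wx": 0,"wy": 0,"wz": 0},{"dx": 0,"dy": 0,"dz": -0.17,"wx": 0,"wy": 0,"wz": 0},{"dx": 0,"dy": 0,"dz": -0.17,"wx": 0,"wy": 0,"wz": 0},{"dx": 0,"dy": 0,"dz": -0.17,"wx": 0,"wy": 0,"wz": 0}])

```text
time_s: 39.15
eef_pos: [0.4623, 0.2038, 0.0671]
eef_rot: [0.001, -0.0, 1.0, 0.0]
wrist_force: [-0.1, 0.9, 0.1]
opening: 0.997
grasp_force: 0.0
```

Call:
servo_tool(steps=[{"dx": 0,"dy": 0,"dz": 0,"wx": 0,"wy": 0,"wz": 0},{"dx": 0,"dy": 0,"dz": 0,"wx": 0,"wy": 0,"wz": 0},{"dx": 0,"dy": 0,"dz": 0,"wx": 0,"wy": 0,"wz": 0},{"dx": 0,"dy": 0,"dz": 0,"wx": 0,"wy": 0,"wz": 0},{"dx": 0,"dy": 0,"dz": 0,"wx": 0,"wy": 0,"wz": 0}], jaw=0)

```text
time_s: 39.57
eef_pos: [0.4617, 0.2039, 0.0664]
eef_rot: [0.0, -0.0, 1.0, 0.0]
wrist_force: [-2.9, 12.0, 5.6]
opening: 0.301
grasp_force: 5.5
```

Call:
servo_tool(steps=[{"dx": 0,"dy": 0,"dz": 0,"wx": 0,"wy": 0,"wz": 0},{"dx": 0,"dy": 0,"dz": 0,"wx": 0,"wy": 0,"wz": 0},{"dx": 0,"dy": 0,"dz": 0,"wx": 0,"wy": 0,"wz": 0},{"dx": 0,"dy": 0,"dz": 0,"wx": 0,"wy": 0,"wz": 0},{"dx": 0,"dy": 0,"dz": 0,"wx": 0,"wy": 0,"wz": 0}])

```text
time_s: 39.98
eef_pos: [0.4618, 0.2039, 0.0666]
eef_rot: [0.0, -0.0, 1.0, 0.0]
wrist_force: [-1.8, 0.8, 6.3]
opening: 0.273
grasp_force: 59.0
```

```bash
cat >> h.py <<'E'
def sidecheck():
    """Mould clay/top centres from scene+side by rays at z (rims .099)."""
    for n in("scene","side"):
        c=cam(n)
        for A,ce,s,m in blobs(c,(18,30,140),(38,130,255),150):
            P,r=planefit(c,m,.099)
            if .45<r[0][0]/1000<.95 and 0.05<r[0][1]/1000<.4: print(n,A,ce,np.round(r[0],1),np.round(r[1],1),round(r[2],1))
E
python3 - <<'E'
from h import *
o=ctrl.get_obs(); print(o["time_s"],o["eef_pos"],o["opening"],o["grasp_force"]); c=cam("wrist");moulds(c,.099); sidecheck()
E
```

```text
39.9833 [0.46183708 0.20385047 0.06660358] 0.2726964249419476 58.959985971450806
scene 1554 [318.9 288.4] [611.6 166.4] [219.7  86. ] 1.0
scene 1048 [369.2 305. ] [564.2 255.1] [129.6  70.9] 9.7
side 187 [238.8 140.4] [553.1 252.5] [66.3 76.1] 88.5
side 243 [282.3 145.3] [651.  156.2] [88.6 65.6] 0.4
side 313 [250.5 155.7] [546.4 161.7] [89.1 77.5] 0.8
```

Call:
servo_tool(steps=[{"dx": 0.1,"dy": 0.05,"dz": 0,"wx": 0,"wy": 0,"wz": 0},{"dx": 0.3,"dy": 0.1,"dz": 0,"wx": 0,"wy": 0,"wz": 0},{"dx": 0.5,"dy": 0.17,"dz": 0,"wx": 0,"wy": 0,"wz": 0},{"dx": 0.7,"dy": 0.25,"dz": 0,"wx": 0,"wy": 0,"wz": 0},{"dx": 0.9,"dy": 0.3,"dz": 0,"wx": 0,"wy": 0,"wz": 0}])

```text
time_s: 40.55
eef_pos: [0.5523, 0.2339, 0.0666]
eef_rot: [-0.0, -0.0, 1.0, -0.0]
wrist_force: [-4.1, -2.2, 8.2]
opening: 0.272
grasp_force: 59.6
```

Call:
servo_tool(steps=[{"dx": 0.2,"dy": 0.06,"dz": 0,"wx": 0,"wy": 0,"wz": 0},{"dx": 0.4,"dy": 0.1,"dz": 0,"wx": 0,"wy": 0,"wz": 0},{"dx": 0.6,"dy": 0.14,"dz": 0,"wx": 0,"wy": 0,"wz": 0},{"dx": 0.8,"dy": 0.18,"dz": 0,"wx": 0,"wy": 0,"wz": 0},{"dx": 0.94,"dy": 0.18,"dz": 0,"wx": 0,"wy": 0,"wz": 0}])

```text
time_s: 40.97
eef_pos: [0.6473, 0.2521, 0.0666]
eef_rot: [0.0, -0.0, 1.0, 0.0]
wrist_force: [-3.1, 1.7, 7.6]
opening: 0.272
grasp_force: 60.5
```

Call:
servo_tool(steps=[{"dx": 0,"dy": 0,"dz": 0,"wx": 0,"wy": 0,"wz": 0},{"dx": 0,"dy": 0,"dz": 0,"wx": 0,"wy": 0,"wz": 0},{"dx": 0,"dy": 0,"dz": 0,"wx": 0,"wy": 0,"wz": 0},{"dx": 0,"dy": 0,"dz": 0,"wx": 0,"wy": 0,"wz": 0},{"dx": 0,"dy": 0,"dz": 0,"wx": 0,"wy": 0,"wz": 0}])

```text
time_s: 41.38
eef_pos: [0.6456, 0.2516, 0.0666]
eef_rot: [0.0, -0.0, 1.0, -0.0]
wrist_force: [2.8, -1.1, 3.9]
opening: 0.268
grasp_force: 61.7
```

Call:
servo_tool(steps=[{"dx": 0,"dy": 0,"dz": 0,"wx": 0,"wy": 0,"wz": 0},{"dx": 0,"dy": 0,"dz": 0,"wx": 0,"wy": 0,"wz": 0},{"dx": 0,"dy": 0,"dz": 0,"wx": 0,"wy": 0,"wz": 0},{"dx": 0,"dy": 0,"dz": 0,"wx": 0,"wy": 0,"wz": 0},{"dx": 0,"dy": 0,"dz": 0,"wx": 0,"wy": 0,"wz": 0}])

```text
time_s: 41.8
eef_pos: [0.6456, 0.2516, 0.0666]
eef_rot: [0.0, -0.0, 1.0, -0.0]
wrist_force: [0.3, -1.2, 5.9]
opening: 0.275
grasp_force: 62.0
```

```bash
python3 - <<'E'
from h import *
o=ctrl.get_obs(); print(o["time_s"],o["eef_pos"],o["opening"],o["grasp_force"]); c=cam("wrist","w16");moulds(c,.099); print(ribs(c)); sidecheck()
E
```

```text
41.8 [0.64561882 0.25161232 0.06663351] 0.2748712226340758 61.95931792259216
(((677.7921142578125, 173.70249938964844), (7.356187343597412, 22.014461517333984), 37.773712158203125), array([119, 308,  36,  25, 531], dtype=int32))
scene 261 [304.6 328.4] [703.7 218.5] [86.1 31. ] 71.6
scene 2536 [258.3 361.9] [801.8 214.6] [187.3  85.2] 0.3
scene 1422 [322.6 375. ] [743.8 308.1] [107.2  78.1] 0.9
side 474 [308.8 127.2] [782.3 193.5] [ 97.9 196.2] 86.4
```

White is under the nozzle (shift 183.8 mm, 47.7 mm, matching the plan). Hold a bit longer, then red.

Call:
servo_tool(steps=[{"dx": 0,"dy": 0,"dz": 0,"wx": 0,"wy": 0,"wz": 0},{"dx": 0,"dy": 0,"dz": 0,"wx": 0,"wy": 0,"wz": 0},{"dx": 0,"dy": 0,"dz": 0,"wx": 0,"wy": 0,"wz": 0},{"dx": 0,"dy": 0,"dz": 0,"wx": 0,"wy": 0,"wz": 0},{"dx": 0,"dy": 0,"dz": 0,"wx": 0,"wy": 0,"wz": 0}])

```text
time_s: 42.37
eef_pos: [0.6456, 0.2516, 0.0666]
eef_rot: [0.0, -0.0, 1.0, -0.0]
wrist_force: [0.9, -1.6, 6.1]
opening: 0.27
grasp_force: 62.0
```

Call:
servo_tool(steps=[{"dx": 0,"dy": -0.1,"dz": 0,"wx": 0,"wy": 0,"wz": 0},{"dx": 0,"dy": -0.3,"dz": 0,"wx": 0,"wy": 0,"wz": 0},{"dx": 0,"dy": -0.55,"dz": 0,"wx": 0,"wy": 0,"wz": 0},{"dx": 0,"dy": -0.8,"dz": 0,"wx": 0,"wy": 0,"wz": 0},{"dx": 0,"dy": -0.965,"dz": 0,"wx": 0,"wy": 0,"wz": 0}])

```text
time_s: 42.78
eef_pos: [0.6452, 0.1541, 0.0666]
eef_rot: [-0.0, -0.0, 1.0, 0.0]
wrist_force: [-0.3, 3.2, 5.2]
opening: 0.275
grasp_force: 62.0
```

Call:
servo_tool(steps=[{"dx": 0,"dy": 0,"dz": 0,"wx": 0,"wy": 0,"wz": 0},{"dx": 0,"dy": 0,"dz": 0,"wx": 0,"wy": 0,"wz": 0},{"dx": 0,"dy": 0,"dz": 0,"wx": 0,"wy": 0,"wz": 0},{"dx": 0,"dy": 0,"dz": 0,"wx": 0,"wy": 0,"wz": 0},{"dx": 0,"dy": 0,"dz": 0,"wx": 0,"wy": 0,"wz": 0}])

```text
time_s: 43.2
eef_pos: [0.6455, 0.1547, 0.0666]
eef_rot: [-0.0, -0.0, 1.0, -0.0]
wrist_force: [0.6, -2.2, 5.6]
opening: 0.274
grasp_force: 62.1
```

Call:
servo_tool(steps=[{"dx": 0,"dy": 0,"dz": 0,"wx": 0,"wy": 0,"wz": 0},{"dx": 0,"dy": 0,"dz": 0,"wx": 0,"wy": 0,"wz": 0},{"dx": 0,"dy": 0,"dz": 0,"wx": 0,"wy": 0,"wz": 0},{"dx": 0,"dy": 0,"dz": 0,"wx": 0,"wy": 0,"wz": 0},{"dx": 0,"dy": 0,"dz": 0,"wx": 0,"wy": 0,"wz": 0}])

```text
time_s: 43.62
eef_pos: [0.6455, 0.1548, 0.0666]
eef_rot: [-0.0, -0.0, 1.0, -0.0]
wrist_force: [-1.0, -2.6, 6.2]
opening: 0.271
grasp_force: 62.1
```

Call:
servo_tool(steps=[{"dx": 0,"dy": 0,"dz": 0,"wx": 0,"wy": 0,"wz": 0},{"dx": 0,"dy": 0,"dz": 0,"wx": 0,"wy": 0,"wz": 0},{"dx": 0,"dy": 0,"dz": 0,"wx": 0,"wy": 0,"wz": 0},{"dx": 0,"dy": 0,"dz": 0,"wx": 0,"wy": 0,"wz": 0},{"dx": 0,"dy": 0,"dz": 0,"wx": 0,"wy": 0,"wz": 0}])

```text
time_s: 44.03
eef_pos: [0.6455, 0.1548, 0.0666]
eef_rot: [-0.0, -0.0, 1.0, -0.0]
wrist_force: [-0.5, -1.6, 6.4]
opening: 0.277
grasp_force: 62.1
```

```bash
python3 - <<'E'
from h import *
o=ctrl.get_obs(); print(o["time_s"],o["eef_pos"],o["opening"],o["grasp_force"])
for n in("scene","side"):
    c=cam(n,f"{n}_red"); print(n,"expected clay px",proj(c,(.7295,.204,.084)),"tip",proj(c,(.7297,.2035,.125)))
    for b in blobs(c,(0,120,50),(8,255,255),15):
        if np.linalg.norm(b[1]-proj(c,(.73,.204,.084)))<40: print(b[0],b[1],b[2],[np.round(v,1) for v in planefit(c,b[3],.084)[1]])
E
```

```text
44.0333 [0.64553325 0.15482067 0.06660435] 0.2767831153339598 62.08577871322632
scene expected clay px [290.75381737 337.48074073] tip [290.79060724 322.7293758 ]
262 [289.3 334. ] [276 324  27  21] [array([725.6, 196.3]), array([47.3, 25.2]), np.float64(0.5)]
side expected clay px [294.74729711 135.4481256 ] tip [294.92355864 123.83673242]
```

The red clay reads (0.730, 0.201), under the tip. Now black.

Call:
servo_tool(steps=[{"dx": -0.1,"dy": 0.1,"dz": 0,"wx": 0,"wy": 0,"wz": 0},{"dx": -0.3,"dy": 0.3,"dz": 0,"wx": 0,"wy": 0,"wz": 0},{"dx": -0.55,"dy": 0.55,"dz": 0,"wx": 0,"wy": 0,"wz": 0},{"dx": -0.8,"dy": 0.8,"dz": 0,"wx": 0,"wy": 0,"wz": 0},{"dx": -1,"dy": 0.965,"dz": 0,"wx": 0,"wy": 0,"wz": 0}])

```text
time_s: 44.55
eef_pos: [0.5444, 0.2528, 0.0666]
eef_rot: [0.0, -0.0, 1.0, 0.0]
wrist_force: [3.2, -2.5, 3.3]
opening: 0.271
grasp_force: 61.8
```

Call:
servo_tool(steps=[{"dx": -0.04,"dy": 0,"dz": 0,"wx": 0,"wy": 0,"wz": 0},{"dx": -0.04,"dy": 0,"dz": 0,"wx": 0,"wy": 0,"wz": 0},{"dx": -0.04,"dy": 0,"dz": 0,"wx": 0,"wy": 0,"wz": 0},{"dx": -0.04,"dy": 0,"dz": 0,"wx": 0,"wy": 0,"wz": 0},{"dx": -0.04,"dy": 0,"dz": 0,"wx": 0,"wy": 0,"wz": 0}])

```text
time_s: 44.97
eef_pos: [0.5409, 0.2524, 0.0666]
eef_rot: [-0.001, -0.001, 1.0, 0.0]
wrist_force: [-1.0, 2.3, 7.6]
opening: 0.273
grasp_force: 62.3
```

Call:
servo_tool(steps=[{"dx": 0,"dy": 0,"dz": 0,"wx": 0,"wy": 0,"wz": 0},{"dx": 0,"dy": 0,"dz": 0,"wx": 0,"wy": 0,"wz": 0},{"dx": 0,"dy": 0,"dz": 0,"wx": 0,"wy": 0,"wz": 0},{"dx": 0,"dy": 0,"dz": 0,"wx": 0,"wy": 0,"wz": 0},{"dx": 0,"dy": 0,"dz": 0,"wx": 0,"wy": 0,"wz": 0}])

```text
time_s: 45.38
eef_pos: [0.5409, 0.2523, 0.0666]
eef_rot: [-0.001, -0.001, 1.0, 0.0]
wrist_force: [-1.8, 1.7, 7.5]
opening: 0.274
grasp_force: 62.3
```

Call:
servo_tool(steps=[{"dx": 0,"dy": 0,"dz": 0,"wx": 0,"wy": 0,"wz": 0},{"dx": 0,"dy": 0,"dz": 0,"wx": 0,"wy": 0,"wz": 0},{"dx": 0,"dy": 0,"dz": 0,"wx": 0,"wy": 0,"wz": 0},{"dx": 0,"dy": 0,"dz": 0,"wx": 0,"wy": 0,"wz": 0},{"dx": 0,"dy": 0,"dz": 0,"wx": 0,"wy": 0,"wz": 0}])

```text
time_s: 45.8
eef_pos: [0.541, 0.2523, 0.0666]
eef_rot: [-0.001, -0.001, 1.0, 0.0]
wrist_force: [-2.4, 2.5, 8.0]
opening: 0.271
grasp_force: 62.3
```

Call:
servo_tool(steps=[{"dx": 0,"dy": 0,"dz": 0,"wx": 0,"wy": 0,"wz": 0},{"dx": 0,"dy": 0,"dz": 0,"wx": 0,"wy": 0,"wz": 0},{"dx": 0,"dy": 0,"dz": 0,"wx": 0,"wy": 0,"wz": 0},{"dx": 0,"dy": 0,"dz": 0,"wx": 0,"wy": 0,"wz": 0},{"dx": 0,"dy": 0,"dz": 0,"wx": 0,"wy": 0,"wz": 0}])

```text
time_s: 46.22
eef_pos: [0.541, 0.2523, 0.0666]
eef_rot: [-0.001, -0.001, 1.0, 0.0]
wrist_force: [-1.4, 2.2, 7.9]
opening: 0.274
grasp_force: 62.3
```

```bash
python3 - <<'E'
from h import *
o=ctrl.get_obs(); print(o["time_s"],o["eef_pos"],o["opening"],o["grasp_force"])
for n in("scene","side"):
    c=cam(n,f"{n}_black")
    for b in blobs(c,(0,0,0),(180,255,60),15):
        if np.linalg.norm(b[1]-proj(c,(.73,.204,.084)))<20: print(n,b[0],b[1],b[2],[np.round(v,1) for v in planefit(c,b[3],.084)[1]])
    for b in blobs(c,(0,175,80),(8,255,255),40): print(n,b[1])
E
```

```text
46.2167 [0.54096347 0.25227087 0.06656721] 0.2736026276222457 62.31957793235779
scene 241 [290.9 334.5] [278 325  26  20] [array([724.1, 199. ]), array([23.6, 45.7]), np.float64(89.5)]
scene [281.2 138.8]
scene [152.1 152. ]
scene [213.8 168.6]
scene [367.1 335.3]
side [348.6 274.5]
side [246.6 329.1]
side [473.9 410.5]
```

Black is under the tip. Draw the carrier back to the front stop and release.

Call:
servo_tool(steps=[{"dx": -0.1,"dy": -0.1,"dz": 0,"wx": 0,"wy": 0,"wz": 0},{"dx": -0.3,"dy": -0.2,"dz": 0,"wx": 0,"wy": 0,"wz": 0},{"dx": -0.5,"dy": -0.3,"dz": 0,"wx": 0,"wy": 0,"wz": 0},{"dx": -0.68,"dy": -0.42,"dz": 0,"wx": 0,"wy": 0,"wz": 0},{"dx": -0.77,"dy": -0.48,"dz": 0,"wx": 0,"wy": 0,"wz": 0}])

```text
time_s: 46.73
eef_pos: [0.4631, 0.2034, 0.0666]
eef_rot: [-0.0, -0.0, 1.0, 0.0]
wrist_force: [3.4, 2.7, -1.0]
opening: 0.277
grasp_force: 62.4
```

Call:
servo_tool(steps=[{"dx": -0.02,"dy": 0,"dz": 0,"wx": 0,"wy": 0,"wz": 0},{"dx": -0.04,"dy": 0,"dz": 0,"wx": 0,"wy": 0,"wz": 0},{"dx": -0.05,"dy": 0,"dz": 0,"wx": 0,"wy": 0,"wz": 0},{"dx": -0.05,"dy": 0,"dz": 0,"wx": 0,"wy": 0,"wz": 0},{"dx": -0.05,"dy": 0,"dz": 0,"wx": 0,"wy": 0,"wz": 0}])

```text
time_s: 47.15
eef_pos: [0.4597, 0.2037, 0.0665]
eef_rot: [-0.0, -0.0, 1.0, -0.0]
wrist_force: [-1.1, -2.6, 8.5]
opening: 0.272
grasp_force: 63.5
```

Call:
servo_tool(steps=[{"dx": 0,"dy": 0,"dz": 0,"wx": 0,"wy": 0,"wz": 0},{"dx": 0,"dy": 0,"dz": 0,"wx": 0,"wy": 0,"wz": 0},{"dx": 0,"dy": 0,"dz": 0,"wx": 0,"wy": 0,"wz": 0},{"dx": 0,"dy": 0,"dz": 0,"wx": 0,"wy": 0,"wz": 0},{"dx": 0,"dy": 0,"dz": 0,"wx": 0,"wy": 0,"wz": 0}], jaw=1)

```text
time_s: 47.57
eef_pos: [0.4592, 0.2037, 0.0658]
eef_rot: [-0.001, -0.0, 1.0, -0.0]
wrist_force: [1.0, -0.7, 0.3]
opening: 0.956
grasp_force: 0.0
```

Call:
servo_tool(steps=[{"dx": 0,"dy": 0,"dz": 0.15,"wx": 0,"wy": 0,"wz": 0},{"dx": 0,"dy": 0,"dz": 0.35,"wx": 0,"wy": 0,"wz": 0},{"dx": 0,"dy": 0,"dz": 0.6,"wx": 0,"wy": 0,"wz": 0},{"dx": 0,"dy": 0,"dz": 0.8,"wx": 0,"wy": 0,"wz": 0},{"dx": 0,"dy": 0,"dz": 1,"wx": 0,"wy": 0,"wz": 0}])

```text
time_s: 47.98
eef_pos: [0.4596, 0.2038, 0.1673]
eef_rot: [-0.0, -0.0, 1.0, 0.0]
wrist_force: [0.6, -0.4, -0.4]
opening: 0.997
grasp_force: 0.0
```

Call:
servo_tool(steps=[{"dx": 0,"dy": -0.25,"dz": 0.3,"wx": 0,"wy": 0,"wz": 0},{"dx": 0,"dy": -0.5,"dz": 0.6,"wx": 0,"wy": 0,"wz": 0},{"dx": 0,"dy": -0.75,"dz": 0.9,"wx": 0,"wy": 0,"wz": 0},{"dx": 0,"dy": -1,"dz": 1,"wx": 0,"wy": 0,"wz": 0},{"dx": 0,"dy": -1,"dz": 1,"wx": 0,"wy": 0,"wz": 0}])

```text
time_s: 48.4
eef_pos: [0.4617, 0.1006, 0.2699]
eef_rot: [0.003, 0.001, 1.0, -0.001]
wrist_force: [0.9, 0.3, -0.1]
opening: 1.0
grasp_force: 0.0
```

```bash
python3 - <<'E'
from h import *
o=ctrl.get_obs(); print(o["time_s"],o["eef_pos"],o["opening"]); c=cam("wrist","w17");print("ribs",ribs(c)); moulds(c,.099)
E
```

```text
48.4 [0.46169499 0.10056378 0.26993281] 1.000099327316387
ribs (((596.5264282226562, 250.23211669921875), (206.73486328125, 77.4646224975586), 0.002791060833260417), array([ 356,  204,   86,  152, 2471], dtype=int32))
cream 2553 [325.2 260.8] [296, 217, 60, 95] [120   3 243] [array([547.6, 153.5]), array([112. ,  60.8]), np.float64(0.1)]
cream 2052 [421.4 254.6] [389, 226, 62, 72] [  4 187 177] [array([543.4, 252.2]), array([84.2, 58.7]), np.float64(0.2)]
cream 1989 [322.4 341.1] [295, 310, 55, 63] [23 25 41] [array([646.5, 154.7]), array([87.5, 61.4]), np.float64(0.9)]
```

All are seated and the carrier is at the front. Now shut the valve.

Call:
servo_tool(steps=[{"dx": 0.05,"dy": -0.25,"dz": 0,"wx": 0,"wy": 0,"wz": 0},{"dx": 0.1,"dy": -0.5,"dz": 0,"wx": 0,"wy": 0,"wz": 0},{"dx": 0.15,"dy": -0.75,"dz": 0,"wx": 0,"wy": 0,"wz": 0},{"dx": 0.15,"dy": -1,"dz": 0,"wx": 0,"wy": 0,"wz": 0},{"dx": 0.15,"dy": -1,"dz": 0,"wx": 0,"wy": 0,"wz": 0}], jaw=0)

```text
time_s: 48.87
eef_pos: [0.4744, 0.0014, 0.2648]
eef_rot: [-0.001, 0.001, 1.0, -0.0]
wrist_force: [-0.5, 0.3, 0.6]
opening: 0.3
grasp_force: 0.0
```

Call:
servo_tool(steps=[{"dx": 0,"dy": -0.25,"dz": 0,"wx": 0,"wy": 0,"wz": 0},{"dx": 0,"dy": -0.5,"dz": 0,"wx": 0,"wy": 0,"wz": 0},{"dx": 0,"dy": -0.75,"dz": 0,"wx": 0,"wy": 0,"wz": 0},{"dx": 0,"dy": -1,"dz": 0,"wx": 0,"wy": 0,"wz": 0},{"dx": 0,"dy": -1,"dz": 0,"wx": 0,"wy": 0,"wz": 0}])

```text
time_s: 49.28
eef_pos: [0.4745, -0.0983, 0.265]
eef_rot: [-0.001, 0.001, 1.0, -0.0]
wrist_force: [-0.3, -0.5, 0.9]
opening: 0.001
grasp_force: 0.0
```

Call:
servo_tool(steps=[{"dx": 0,"dy": -0.25,"dz": 0,"wx": 0,"wy": 0,"wz": 0},{"dx": 0,"dy": -0.5,"dz": 0,"wx": 0,"wy": 0,"wz": 0},{"dx": 0,"dy": -0.75,"dz": 0,"wx": 0,"wy": 0,"wz": 0},{"dx": 0,"dy": -1,"dz": 0,"wx": 0,"wy": 0,"wz": 0},{"dx": 0,"dy": -1,"dz": 0,"wx": 0,"wy": 0,"wz": 0}])

```text
time_s: 49.7
eef_pos: [0.4748, -0.1981, 0.2652]
eef_rot: [-0.001, 0.001, 1.0, -0.0]
wrist_force: [-0.6, -0.5, -0.1]
opening: 0.001
grasp_force: 0.0
```

Call:
servo_tool(steps=[{"dx": 0,"dy": -0.25,"dz": 0,"wx": 0,"wy": 0,"wz": 0},{"dx": 0,"dy": -0.5,"dz": 0,"wx": 0,"wy": 0,"wz": 0},{"dx": 0,"dy": -0.75,"dz": 0,"wx": 0,"wy": 0,"wz": 0},{"dx": 0,"dy": -1,"dz": 0,"wx": 0,"wy": 0,"wz": 0},{"dx": 0,"dy": -1,"dz": 0,"wx": 0,"wy": 0,"wz": 0}])

```text
time_s: 50.12
eef_pos: [0.4749, -0.298, 0.2651]
eef_rot: [-0.0, 0.001, 1.0, 0.0]
wrist_force: [-0.5, 0.3, 0.0]
opening: 0.002
grasp_force: 0.0
```

Call:
servo_tool(steps=[{"dx": 0,"dy": -0.15,"dz": 0,"wx": 0,"wy": 0,"wz": 0},{"dx": 0,"dy": -0.15,"dz": -0.2,"wx": 0,"wy": 0,"wz": 0},{"dx": 0,"dy": -0.15,"dz": -0.5,"wx": 0,"wy": 0,"wz": 0},{"dx": 0,"dy": -0.15,"dz": -0.8,"wx": 0,"wy": 0,"wz": 0},{"dx": 0,"dy": -0.15,"dz": -1,"wx": 0,"wy": 0,"wz": 0}])

```text
time_s: 50.53
eef_pos: [0.4742, -0.3089, 0.1631]
eef_rot: [-0.001, -0.001, 1.0, 0.002]
wrist_force: [-0.7, 0.9, -0.9]
opening: -0.001
grasp_force: 0.0
```

Call:
servo_tool(steps=[{"dx": 0,"dy": 0,"dz": -0.3,"wx": 0,"wy": 0,"wz": 0},{"dx": 0,"dy": 0,"dz": -0.6,"wx": 0,"wy": 0,"wz": 0},{"dx": 0,"dy": 0,"dz": -0.85,"wx": 0,"wy": 0,"wz": 0},{"dx": 0,"dy": 0,"dz": -0.93,"wx": 0,"wy": 0,"wz": 0},{"dx": 0,"dy": 0,"dz": -0.93,"wx": 0,"wy": 0,"wz": 0}])

```text
time_s: 50.95
eef_pos: [0.4736, -0.3087, 0.0706]
eef_rot: [-0.002, -0.001, 1.0, 0.002]
wrist_force: [-0.7, 0.3, 0.4]
opening: -0.003
grasp_force: 0.0
```

Call:
servo_tool(steps=[{"dx": -0.09,"dy": -0.21,"dz": 0,"wx": 0,"wy": 0,"wz": 0},{"dx": -0.17,"dy": -0.39,"dz": 0,"wx": 0,"wy": 0,"wz": 0},{"dx": -0.2,"dy": -0.54,"dz": 0,"wx": 0,"wy": 0,"wz": 0},{"dx": -0.2,"dy": -0.64,"dz": 0,"wx": 0,"wy": 0,"wz": 0},{"dx": -0.2,"dy": -0.72,"dz": 0,"wx": 0,"wy": 0,"wz": 0}])

```text
time_s: 51.37
eef_pos: [0.4553, -0.3845, 0.0745]
eef_rot: [0.001, -0.0, 1.0, -0.0]
wrist_force: [-0.4, 2.2, -0.3]
opening: 0.0
grasp_force: 1.0
```

Call:
servo_tool(steps=[{"dx": 0.02,"dy": -0.08,"dz": 0,"wx": 0,"wy": 0,"wz": 0},{"dx": 0.05,"dy": -0.17,"dz": 0,"wx": 0,"wy": 0,"wz": 0},{"dx": 0.1,"dy": -0.25,"dz": 0,"wx": 0,"wy": 0,"wz": 0},{"dx": 0.17,"dy": -0.33,"dz": 0,"wx": 0,"wy": 0,"wz": 0},{"dx": 0.24,"dy": -0.4,"dz": 0,"wx": 0,"wy": 0,"wz": 0}])

```text
time_s: 51.78
eef_pos: [0.4791, -0.4238, 0.0731]
eef_rot: [-0.0, -0.0, 1.0, 0.0]
wrist_force: [-1.1, 1.6, 0.0]
opening: 0.001
grasp_force: 1.0
```

Call:
servo_tool(steps=[{"dx": 0.05,"dy": -0.03,"dz": 0,"wx": 0,"wy": 0,"wz": 0},{"dx": 0.09,"dy": -0.06,"dz": 0,"wx": 0,"wy": 0,"wz": 0},{"dx": 0.13,"dy": -0.08,"dz": 0,"wx": 0,"wy": 0,"wz": 0},{"dx": 0.15,"dy": -0.09,"dz": 0,"wx": 0,"wy": 0,"wz": 0},{"dx": 0.15,"dy": -0.09,"dz": 0,"wx": 0,"wy": 0,"wz": 0}])

```text
time_s: 52.2
eef_pos: [0.4929, -0.4317, 0.0729]
eef_rot: [-0.001, -0.001, 1.0, 0.001]
wrist_force: [-4.7, 2.5, 2.6]
opening: 0.0
grasp_force: 2.6
```

Force is rising slightly; press on a little to feel the stop.

Call:
servo_tool(steps=[{"dx": 0.02,"dy": 0,"dz": 0,"wx": 0,"wy": 0,"wz": 0},{"dx": 0.03,"dy": 0,"dz": 0,"wx": 0,"wy": 0,"wz": 0},{"dx": 0.04,"dy": 0,"dz": 0,"wx": 0,"wy": 0,"wz": 0},{"dx": 0.04,"dy": 0,"dz": 0,"wx": 0,"wy": 0,"wz": 0},{"dx": 0.04,"dy": 0,"dz": 0,"wx": 0,"wy": 0,"wz": 0}])

```text
time_s: 52.62
eef_pos: [0.4935, -0.4318, 0.0728]
eef_rot: [-0.004, -0.0, 1.0, 0.001]
wrist_force: [-16.8, 4.1, 7.5]
opening: -0.002
grasp_force: 9.2
```

At the shut stop (17 N). Back off, rise and check everything over the station.

Call:
servo_tool(steps=[{"dx": -0.15,"dy": 0,"dz": 0,"wx": 0,"wy": 0,"wz": 0},{"dx": -0.3,"dy": 0,"dz": 0.1,"wx": 0,"wy": 0,"wz": 0},{"dx": -0.3,"dy": 0,"dz": 0.4,"wx": 0,"wy": 0,"wz": 0},{"dx": -0.3,"dy": 0,"dz": 0.7,"wx": 0,"wy": 0,"wz": 0},{"dx": -0.3,"dy": 0,"dz": 1,"wx": 0,"wy": 0,"wz": 0}])

```text
time_s: 53.03
eef_pos: [0.4675, -0.4325, 0.1745]
eef_rot: [0.0, -0.0, 1.0, -0.0]
wrist_force: [0.9, 0.3, -0.4]
opening: -0.005
grasp_force: 0.0
```

Call:
servo_tool(steps=[{"dx": 0,"dy": 0.25,"dz": 0.3,"wx": 0,"wy": 0,"wz": 0},{"dx": 0,"dy": 0.5,"dz": 0.6,"wx": 0,"wy": 0,"wz": 0},{"dx": 0,"dy": 0.75,"dz": 0.9,"wx": 0,"wy": 0,"wz": 0},{"dx": 0,"dy": 1,"dz": 1,"wx": 0,"wy": 0,"wz": 0},{"dx": 0,"dy": 1,"dz": 1,"wx": 0,"wy": 0,"wz": 0}])

```text
time_s: 53.45
eef_pos: [0.4698, -0.3301, 0.2784]
eef_rot: [0.003, -0.002, 1.0, -0.002]
wrist_force: [0.8, -0.7, 0.0]
opening: -0.001
grasp_force: 0.0
```

Call:
servo_tool(steps=[{"dx": 0,"dy": 0.25,"dz": 0,"wx": 0,"wy": 0,"wz": 0},{"dx": 0,"dy": 0.5,"dz": 0,"wx": 0,"wy": 0,"wz": 0},{"dx": 0,"dy": 0.75,"dz": 0,"wx": 0,"wy": 0,"wz": 0},{"dx": 0,"dy": 1,"dz": 0,"wx": 0,"wy": 0,"wz": 0},{"dx": 0,"dy": 1,"dz": 0,"wx": 0,"wy": 0,"wz": 0}])

```text
time_s: 53.87
eef_pos: [0.4679, -0.229, 0.273]
eef_rot: [0.0, -0.002, 1.0, 0.001]
wrist_force: [0.1, 0.6, 0.2]
opening: 0.004
grasp_force: 0.0
```

Call:
servo_tool(steps=[{"dx": 0,"dy": 0.25,"dz": 0,"wx": 0,"wy": 0,"wz": 0},{"dx": 0,"dy": 0.5,"dz": 0,"wx": 0,"wy": 0,"wz": 0},{"dx": 0,"dy": 0.75,"dz": 0,"wx": 0,"wy": 0,"wz": 0},{"dx": 0,"dy": 1,"dz": 0,"wx": 0,"wy": 0,"wz": 0},{"dx": 0,"dy": 1,"dz": 0,"wx": 0,"wy": 0,"wz": 0}])

```text
time_s: 54.28
eef_pos: [0.4678, -0.1296, 0.2731]
eef_rot: [0.0, -0.002, 1.0, 0.001]
wrist_force: [0.4, 0.2, -0.6]
opening: -0.0
grasp_force: 0.0
```

Call:
servo_tool(steps=[{"dx": 0,"dy": 0.25,"dz": 0,"wx": 0,"wy": 0,"wz": 0},{"dx": 0,"dy": 0.5,"dz": 0,"wx": 0,"wy": 0,"wz": 0},{"dx": 0,"dy": 0.75,"dz": 0,"wx": 0,"wy": 0,"wz": 0},{"dx": 0,"dy": 1,"dz": 0,"wx": 0,"wy": 0,"wz": 0},{"dx": 0,"dy": 1,"dz": 0,"wx": 0,"wy": 0,"wz": 0}])

```text
time_s: 54.7
eef_pos: [0.468, -0.0301, 0.2732]
eef_rot: [0.0, -0.002, 1.0, 0.0]
wrist_force: [-1.3, -1.1, 0.1]
opening: -0.007
grasp_force: 0.0
```

Call:
servo_tool(steps=[{"dx": 0,"dy": 0.25,"dz": 0,"wx": 0,"wy": 0,"wz": 0},{"dx": 0,"dy": 0.5,"dz": 0,"wx": 0,"wy": 0,"wz": 0},{"dx": 0,"dy": 0.75,"dz": 0,"wx": 0,"wy": 0,"wz": 0},{"dx": 0,"dy": 1,"dz": 0,"wx": 0,"wy": 0,"wz": 0},{"dx": 0,"dy": 1,"dz": 0,"wx": 0,"wy": 0,"wz": 0}])

```text
time_s: 55.12
eef_pos: [0.4682, 0.0697, 0.2732]
eef_rot: [0.0, -0.002, 1.0, 0.0]
wrist_force: [-0.1, 1.1, -1.0]
opening: 0.002
grasp_force: 0.0
```

```bash
python3 - <<'E'
from h import *
o=ctrl.get_obs(); print(o["time_s"],o["eef_pos"],o["dq"].round(3)); c=cam("wrist","w18");print("ribs",ribs(c)); moulds(c,.099)
for n in("scene","side"):
    c=cam(n); r0=cv2.imread(f"pics/{n}0.png")[...,::-1]
    for im,t in((cv2.cvtColor(r0,cv2.COLOR_RGB2HSV),"start"),(c["hsv"],"now")):
        c["hsv"]=im
        for A,ce,s,m in blobs(c,(0,180,110),(8,255,255),40):
            P,r=planefit(c,m,.094)
            if abs(r[0][0]-510)<40 and abs(r[0][1]+400)<60: print(n,t,A,ce,np.round(r[0]),np.round(r[1]),round(r[2],1))
E
```

```text
55.1167 [0.46816466 0.06968253 0.27320581] [-0.057  0.     0.003 -0.04  -0.003 -0.078]
ribs (((575.5620727539062, 249.34967041015625), (78.45867919921875, 165.89479064941406), 89.97120666503906), array([ 380,  199,   86,  127, 2192], dtype=int32))
cream 2144 [355.6 258.1] [324, 217, 60, 75] [120   2 248] [array([541.2, 154.2]), array([86.9, 58.4]), np.float64(0.1)]
cream 2426 [444.2 255.4] [411, 220, 68, 73] [  4 185 187] [array([542.9, 251.5]), array([59.3, 84.9]), np.float64(89.8)]
scene start 131 [197.4 164.9] [ 516. -414.] [105.  23.] 81.0
scene now 147 [197.  165.7] [ 516. -409.] [113.  28.] 74.6
side start 326 [373.  281.7] [ 515. -409.] [110.  25.] 73.0
side now 334 [373.8 281.4] [ 517. -409.] [109.  25.] 75.8
```

```bash
python3 - <<'E'
from h import *
sidecheck(); o=ctrl.get_obs(); print(o["time_s"],o["wrist_force"])
c=cam("side")
for b in blobs(c,(0,0,0),(180,255,60),15):
    if np.linalg.norm(b[1]-proj(c,(.649,.156,.084)))<25: print("black clay",b[1],[np.round(v,1) for v in planefit(c,b[3],.084)[1]])
# bystanders: change of image in their areas since start
for n in("scene","side"):
    c=cam(n); d=cv2.absdiff(c["frame"],cv2.imread(f"pics/{n}0.png")[...,::-1]).max(2)
    for nm,(x,y) in (dict(mug=(188,280),brush=(160,262),cup=(154,215)) if n=="scene" else dict(mug=(365,188),brush=(392,218),cup=(415,255))).items():
        print(n,nm,int((d[y-22:y+22,x-22:x+22]>50).sum()))
E
```

```text
scene 1520 [320.5 287.6] [609.  166.9] [220.9  84.1] 1.0
scene 1053 [370.5 304.6] [561.2 257.1] [128.5  71.9] 8.3
side 250 [234.7 141.6] [544.2 253.4] [88.9 65. ] 0.5
side 243 [281.3 145.5] [648.5 156.6] [88.7 64.5] 0.8
side 316 [249.7 155.8] [543.  162.9] [86.7 79.2] 0.2
55.3667 [ 0.8697711  -0.47500317 -0.71004234]
scene mug 0
scene brush 0
scene cup 0
side mug 0
side brush 2
side cup 0
```

All consistent: moulds seated, valve shut, saddle at the front stop, bystanders unmoved and arm clear.

```bash
python3 -c "
from bench import workorder; print(workorder.hand_in())"
```

```text
the job is handed in; nothing more can be done
None
```

I handed the job in at about 55 s, but the hand-in gave no verdict: white, red and black (no ochre was present) were held under the nozzle in that order, the valve is shut, the moulds are seated in the carrier at its front stop, and the mug, brush and cup have not moved.

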